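Clear the strip-down pile

ROBOT

A 7-joint arm with a two-finger parallel gripper is mounted at the origin on the work surface. World frame = base frame: x ahead of the robot, y to its left, z up, the work surface at z = 0. Lengths are in m, angles in rad, forces in N, time in s.
With the tool pointing down it reaches from about 0.4 to 0.875 m from the base axis. Payload 4.4 kg.
Tool frame: the origin (TCP) lies between the finger pads; the fingertips stand 8 mm ahead of it and the grasp point (between the pads) lies 11 mm behind it; x points along the fingers, z is the direction in which the jaws open and shut, and the axes are right-handed (so a half turn about x gives the same grasp; the last joint's range is limited). The gripper opens to 85 mm and grips with 20 to 120 N. Pads are 22 mm wide; open, the fingers measure 114 mm over their backs; the gripper's body (76 mm by 85 mm) begins 54 mm behind the grasp point. The pads swing forward as they close: fully open they stand 13 mm farther back than shut.
Start: joints at [1.168, 0.628, 0.038, 1.517, -0.027, 0.996, -0.02], TCP at [0.215, -0.613, 0.215] pointing down, gripper open.
Joint ranges: [-3.06, 3.06], [-0.37, 2.12], [-1.25, 1.32], [0.18, 2.47], [-1.1, 4.24], [0.23, 1.98], [-2.94, 2.94]. Speed limits (rad/s): [2.57, 2.57, 3.14, 3.14, 3.14, 3.14, 3.14].

INTERFACE

Orientations are given as a rotation vector (axis times angle).
In Python, from rig import sensors, cams, robot gives the robot as it stands.
- The arm moves only by the tool move_arm, never from a script. Its argument "deltas" is a list of rows, each a list of 7 numbers: the shift along the tool's x, y, z in units of 30 mm (1.0 is 30 mm), then the turn, a rotation vector about the tool's x, y, z in units of 8 degrees (1.0 is 8 degrees), then the closure, from 0 (fully open) to 1 (shut). A call has 1 to 12 rows; each row shifts and turns the pose as measured when the row begins, along the tool's axes as they then stand; what a row does not reach is not made up. A row lasts 1/8 s, in which the tool goes at most 62.5 mm and 10.7 degrees, less where a joint would pass 70% of its speed; a pose out of reach is approached as far as the arm can. A call is refused whole if a number of a shift passes 1 or a number of a turn 1, either way. A call with a gripper value outside its range is refused whole. The fingers move at their own pace and stop on an object; the grip force is fixed at half the most. Time passes only in rows, so rows that do not move let the fingers close. It gives the time, the measured TCP pose, the force and the opening at its end, in the units of the state.
- sensors.read_state(): the state, without advancing time (a new reading comes with each control period).
- cams.read_camera(name): name is "side" or "top"; returns a dict with "frame" (400x640x3 uint8, red, green, blue), "range_z" (400x640 float32, m along the optical axis (not along the pixel's ray), 0 where there is no reading), "fx", "fy", "cx", "cy" (pixels), "k1" (the pictures are not rectified: a ray, as slopes to the right and down, at radius r is drawn at 1 + k1 r^2 times it, then the intrinsics apply), "rvec" (rotation vector, rad) and "tvec" (3), from world to camera coordinates, as OpenCV has them. Camera axes: x right, y down, z forward; pixel columns grow to the right and rows downward; lengths in m; the calibration is good to about 2 mm. A picture is of the moment at which its call begins.
- robot.close_job(): hands the job in, once; it reports no verdict.
The state is a dict: "t": time; "q": joint angles; "dq": joint speeds; "tau": joint torques, N m; "ee_pos": TCP position; "ee_rot": TCP orientation; "force": force on the tool from outside, world axes, zero at the start; "torque": the same for the moment, N m; "width": opening from 0.0 (shut) to 1.0 (fully open).
Only numpy, scipy, OpenCV 4.12 (cv2) and the standard library are available. Lean on these libraries where they do the work, as an engineer would, in place of code of your own. Each camera call takes 0.05 s, during which the arm holds its last target.

TASK

Take the pile of drill parts apart from the top down, one thing at a time, and put each on its own place: the black chuck standing in the red dish, the toothed gear down over the post of the green stand, the orange end cap flat in the middle of the yellow mat, and the emptied blue parts box squarely in the middle of the long blue mat. Keep everything upright, set things down rather than drop them, do not shift the box while anything is still on it, and leave the screwdriver and the grease tin where they are.

Things in the scene. Friction and masses are not known exactly. Their poses are not given: they have to be found in the camera images.
- parts_box: closed blue plastic parts box with a flat top, the bottom of the pile: 170 long (x) by 60 wide (y) by 35 high, 0.4 kg. Origin: centre of its underside, z up. The gear and the end cap stand side by side on its top, about 42 mm either side of its middle along x (which is at which end varies). It is gripped across its 60 mm width
- gear: steel-grey toothed gear ring, lying flat: 56 outside diameter, 26 diameter bore right through, 24 high, 0.32 kg. Origin: centre of its underside, z up along its axis. Stands on the box at the start; the chuck may stand on it
- end_cap: orange square motor end cap: 54 by 54 by 24 high, flat top with four black screw heads, 0.16 kg. Origin: centre of its underside, z up, x and y square to its sides. Stands on the box at the start, roughly square to it; the chuck may stand on it
- chuck: black drill chuck standing upright, the top of the pile: round, 40 diameter (straight up to 44 high, then a cone to 22 diameter), 58 high, 0.25 kg. Origin: centre of its underside, z up along its axis. It stands at the start on whichever of gear and end cap is at the box's +x end
- blue_mat: long blue mat, fixed, place of the parts box: 200 (x) by 90 (y), 4 thick. Origin: centre of its underside (its top is 4 mm higher); its long side is along x
- gear_stand: green round stand with a steel post, fixed, place of the gear: disc 72 diameter and 6 high with a post 9 diameter in its middle whose top is 30 above the bench. Origin: centre of the disc's underside, z up. Seated, the gear lies flat on the disc, its underside 6 mm above this origin, with the post in its bore
- red_dish: shallow round red dish, fixed, place of the chuck: 76 outside and 68 inside diameter, rim 10 high, floor 4 thick. Origin: centre of its underside (the floor to stand on is 4 mm higher)
- yellow_mat: square yellow mat, fixed, place of the end cap: 90 by 90, 4 thick. Origin: centre of its underside (its top is 4 mm higher), x and y square to its sides
- screwdriver: bystander: loose screwdriver 200 long lying on the bench beyond the work, roughly along y. Leave it alone. Origin: on the bench below its middle
- grease_tin: bystander: loose upright tin, 68 diameter and 55 high, beyond the work. Leave it alone. Origin: centre of its underside
Things that resemble listed ones, but are neither listed nor needed, are in the scene too. There is more than one size of the parts_box; the job needs the larger. Leave any white look-alike of the blue_mat alone.

How it is judged:
By the outcome, as a careful person would: the job done as asked, in the order asked, and still so for the second after the job is handed in, with the robot touching nothing.
It also fails if it takes over 104 s, if anything falls off the work surface, if the arm or the gripper's body presses on something with over 40 N, if the wrist force passes 120 N, or if a joint passes its speed limit or range.

## Working session

There is one attempt and no reset: what is moved stays moved. The work goes in short steps, Python scripts to look and compute and a tool call to move; the robot and the scene stay as the last step left them, time stands still between calls to the robot, and variables do not carry over. Pictures are saved under pics/ and viewed, and the job is handed in when it is done.

Besides the shell and the picture viewer there is one more tool, called after "Call:" by a JSON object that holds its "method" and its "body". move_arm: Moves the arm, as the interface text tells. Its arguments: {"type":"object","properties":{"deltas":{"type":"array"}},"required":["deltas"]}

```bash
ls; mkdir -p pics; python3 - <<'E'
from rig import sensors,cams
import cv2,numpy as np
s=sensors.read_state()
print({k:np.round(v,3).tolist() for k,v in s.items()})
for n in ["top","side"]:
    c=cams.read_camera(n)
    np.savez(f"{n}0.npz",**c)
    print(n,[ (k,np.round(c[k],4).tolist()) for k in c if k not in("frame","range_z")])
    cv2.imwrite(f"pics/{n}0.png",c["frame"][:,:,::-1])
E
```

```text
pics
{'t': 0.0, 'q': [1.168, 0.629, 0.038, 1.518, -0.027, 0.996, -0.02], 'dq': [-0.001, -0.003, -0.0, -0.0, -0.0, -0.001, -0.0], 'tau': [0.001, -56.34, 1.226, -19.344, 0.011, 0.01, -0.0], 'ee_pos': [0.215, -0.613, 0.214], 'ee_rot': [0.959, 1.351, -0.957], 'force': [-0.346, -0.137, 0.578], 'torque': [-0.012, -0.012, -0.035], 'width': 0.997}
top [('fx', 446.8426), ('fy', 446.8426), ('cx', 322.3741), ('cy', 193.1683), ('k1', -0.0829), ('rvec', [2.1748, -2.1835, 0.0296]), ('tvec', [0.0287, 0.5274, 1.2519])]
side [('fx', 450.5504), ('fy', 450.5504), ('cx', 314.8392), ('cy', 203.7798), ('k1', 0.0035), ('rvec', [2.293, -0.0679, 0.0364]), ('tvec', [-0.5393, 0.0686, 1.0362])]
```

View pics/top0.png

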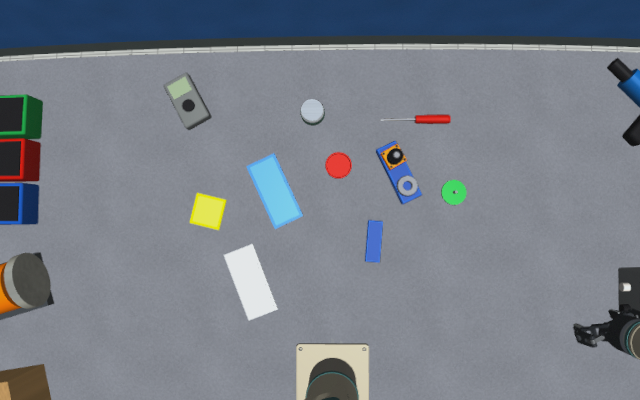

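View pics/side0.png

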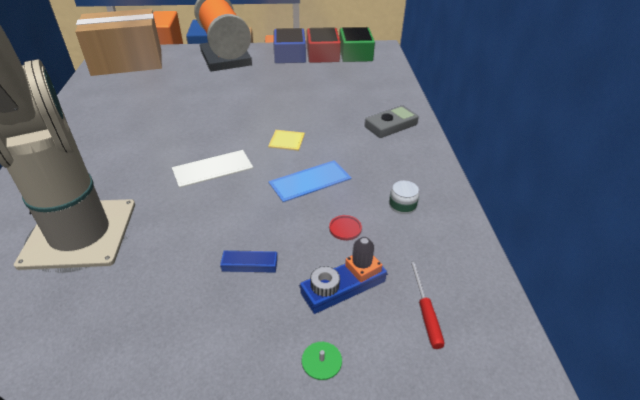

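The top view shows the pile at (399,172): chuck (394,156) on the orange cap, gear at (407,186). Look-alikes:
- **Box:** large blue box (399,172) against a smaller one (374,241).
- **Mat:** blue mat (275,190) against a white one (250,282).
- **Dish and stand:** red dish (338,165), with only the screwdriver handle (432,119) also red. Green stand (454,192), with the green bin (15,115) far off.
- **Yellow mat and tin:** yellow mat (208,211) has no rival. Tin (312,111).

I choose the larger box and the blue mat.

```bash
cat > h.py <<'E'
import numpy as np,cv2
from scipy.spatial.transform import Rotation as R
def load(f): return dict(np.load(f))
def cast(c,uv,z):
    uv=np.atleast_2d(np.asarray(uv,float))
    d=np.stack([(uv[:,0]-c["cx"])/c["fx"],(uv[:,1]-c["cy"])/c["fy"]],1)
    s=d.copy()
    for _ in range(20): s=d/(1+c["k1"]*(s**2).sum(1,keepdims=True))
    M=R.from_rotvec(c["rvec"]).as_matrix(); o=-M.T@c["tvec"]
    w=np.c_[s,np.ones(len(s))]@M
    return o+w*((z-o[2])/w[:,2])[:,None]
def proj(c,P):
    M=R.from_rotvec(c["rvec"]).as_matrix()
    p=np.atleast_2d(P)@M.T+c["tvec"]; s=p[:,:2]/p[:,2:]
    s=s*(1+c["k1"]*(s**2).sum(1,keepdims=True))
    return s*c["fx"]+[c["cx"],c["cy"]]
def hsv(c): return cv2.cvtColor(c["frame"],cv2.COLOR_RGB2HSV)
def blobs(m,amin=30):
    m=m.astype(np.uint8)
    cs,_=cv2.findContours(m,cv2.RETR_EXTERNAL,cv2.CHAIN_APPROX_NONE)
    return [k for k in cs if cv2.contourArea(k)>amin]
def rect(c,k,z):
    P=cast(c,k[:,0,:],z)[:,:2]
    r=cv2.minAreaRect((P*1000).astype(np.float32))
    (x,y),(w,h),a=r
    if w<h: w,h,a=h,w,a+90
    a=(a+90)%180-90
    return np.round([x,y,w,h,a],1)
E
python3 - <<'E'
from h import *
rng={"red":((0,150,90),(6,255,255)),"orange":((7,150,120),(18,255,255)),"yellow":((24,150,120),(34,255,255)),
"green":((50,150,90),(75,255,255)),"mat":((98,100,200),(112,255,255)),"box":((108,150,60),(125,255,199)),"white":((0,0,215),(180,40,255))}
zs={"red":.01,"orange":.059,"yellow":.004,"green":.006,"mat":.004,"box":.035,"white":.004}
for n in ["top","side"]:
    c=load(n+"0.npz");H=hsv(c)
    for k,(a,b) in rng.items():
        for bl in blobs(cv2.inRange(H,a,b)):
            x,y,w,h=cv2.boundingRect(bl)
            r=rect(c,bl,zs[k])
            if 250<r[0]<900 and abs(r[1])<600: 
                m=np.zeros(H.shape[:2],np.uint8);cv2.drawContours(m,[bl],-1,1,-1)
                M=cv2.moments(m,True);ct=cast(c,[M['m10']/M['m00'],M['m01']/M['m00']],zs[k])[0]
                print(n,k,(x+w//2,y+h//2),r,"cen",np.round(ct[:2]*1000,1))
    f=c["frame"][:,:,::-1]
    x,y=(360,110) if n=="top" else (280,210)
    cv2.imwrite(f"pics/crop_{n}.png",cv2.resize(f[y:y+110,x:x+130],None,fx=5,fy=5,interpolation=cv2.INTER_CUBIC))
E
```

```text
top red (339, 165) [608.2 -19.6  71.4  68.9  89.7] cen [608.5 -18.7]
top red (433, 119) [ 741.3 -290.7   95.6   20.5   89.9] cen [ 741.  -291.5]
top orange (393, 160) [ 624.9 -169.5   53.3   50.9  -61.7] cen [ 612.4 -169.4]
top yellow (208, 211) [478.5 359.4  88.9  88.2  76.3] cen [478.2 359.3]
top green (454, 192) [ 530.2 -347.2   67.1   66.2  -64.2] cen [ 530.1 -347.2]
top mat (374, 241) [ 391.7 -118.8  112.8   39.    -4.9] cen [ 391.5 -118.9]
top mat (410, 196) [ 519.9 -224.8   57.9   22.5  -71.9] cen [ 516.4 -221.4]
top mat (275, 191) [536.6 165.7 200.2  90.   24.8] cen [535.8 165.4]
top box (407, 186) [ 546.7 -210.    19.6   16.7   -0.8] cen [ 547.3 -209.4]
top box (393, 176) [ 584.1 -184.5  167.3   57.    25.3] cen [ 579.1 -178.3]
top white (250, 282) [275.6 234.3 198.7  88.9  21.4] cen [275.5 234.1]
side red (432, 323) [ 742.3 -286.7  109.4   23.7  -89.7] cen [ 742.3 -290.6]
side orange (363, 268) [ 621.7 -178.3   59.9   56.4   37.7] cen [ 620.6 -189.5]
side green (322, 361) [ 531.3 -350.8   66.1   64.6   62.8] cen [ 530.9 -351.3]
side mat (310, 181) [536.  166.9 197.7  89.3  25.5] cen [533.4 163.8]
side box (332, 289) [ 557.1 -213.5  113.3   74.9   26.2] cen [ 559.5 -223.3]
side box (249, 261) [ 394.9 -136.5  112.4   52.    -4.9] cen [ 398.  -133.4]
side white (406, 188) [780.7 117.2  59.8  56.7  -3.2] cen [780.2 115.1]
side white (212, 168) [275.2 235.5 199.4  89.7  21.4] cen [272.3 232.8]
```

View pics/crop_top.png

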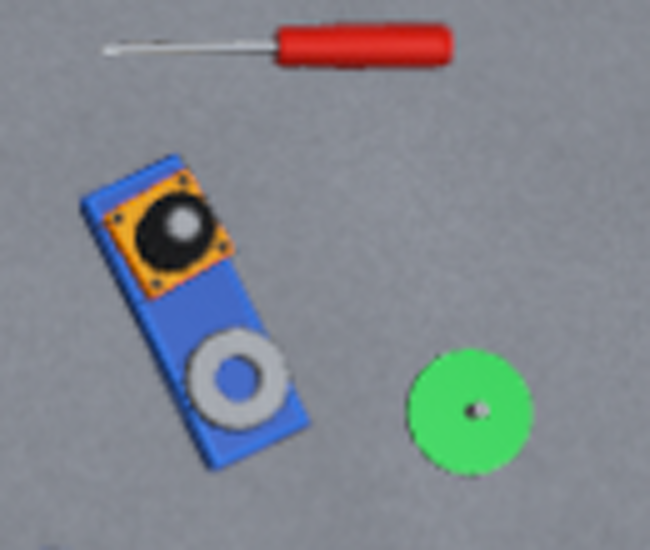

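View pics/crop_side.png

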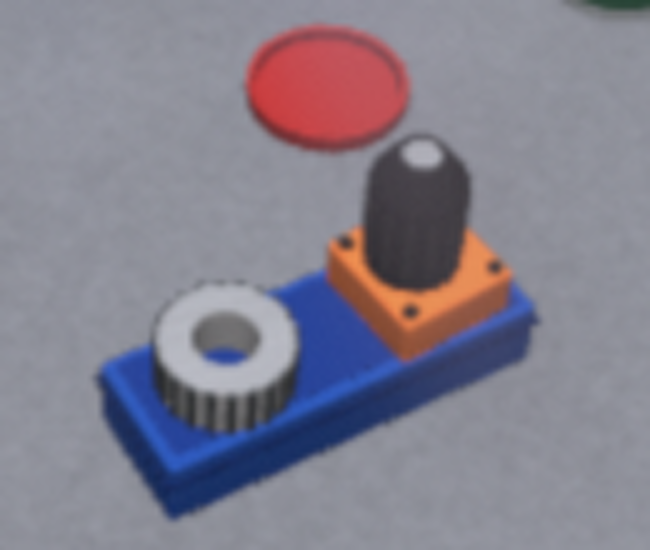

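The crops agree: chuck on the orange cap at the far end and gear at the near end, both on the larger box. Next I measure the chuck, gear, dish, post and box from both views.

```bash
cat >> h.py <<'E'
def plan(s,xyz,jaw_deg):
    """total delta to reach TCP xyz, tool down, jaw axis at yaw jaw_deg (mod 180)"""
    T=R.from_rotvec(s["ee_rot"]).as_matrix()
    best=None
    for a in (jaw_deg,jaw_deg+180):
        z=np.array([np.cos(np.radians(a)),np.sin(np.radians(a)),0]);x=np.array([0,0,-1.]);y=np.cross(z,x)
        G=np.c_[x,y,z]
        rv=R.from_matrix(T.T@G).as_rotvec()
        if best is None or np.linalg.norm(rv)<np.linalg.norm(best[0]): best=(rv,G)
    rv,G=best
    dw=np.array(xyz)-s["ee_pos"]
    print("t",s["t"],"pos",np.round(s["ee_pos"],4),"jaw yaw",np.round(np.degrees(np.arctan2(T[1,2],T[0,2])),1),"down",np.round(T[:,0],3),"q7",np.round(s["q"][6],2),"w",np.round(s["width"],3))
    print("rot units",np.round(rv/np.radians(8),2),"shift units, now-axes",np.round(T.T@dw/.03,2),"after-turn axes",np.round(G.T@dw/.03,2))
E
python3 - <<'E'
from h import *
import numpy as np
t=load("top0.npz");s=load("side0.npz")
def cen(c,box,lo,hi,z,show=""):
    x0,y0,x1,y1=box
    m=np.zeros((400,640),np.uint8);m[y0:y1,x0:x1]=cv2.inRange(hsv(c),lo,hi)[y0:y1,x0:x1]
    k=max(blobs(m,3),key=cv2.contourArea)
    e=cv2.minEnclosingCircle(k)
    M=cv2.moments(k); u=[M['m10']/M['m00'],M['m01']/M['m00']]
    r=rect(c,k,z)
    print(show,np.round(u,1),"cen",np.round(cast(c,u,z)[0]*1000,1),"rect",r)
g=((0,0,110),(180,60,255))
cen(t,(388,146,404,162),(0,0,90),(180,90,255),.117,"chucktip top")
cen(s,(358,234,372,247),(0,0,130),(180,90,255),.117,"chucktip side")
cen(t,(395,174,420,198),*((0,0,140),(180,60,255)),.059,"gear top")
cen(s,(308,264,342,292),*((0,0,150),(180,60,255)),.059,"gear side")
cen(t,(448,186,460,198),(0,0,60),(180,110,255),.03,"post top")
cen(s,(315,345,330,362),(0,0,60),(180,110,255),.03,"post side")
cen(s,(325,210,365,242),(0,100,60),(180,255,255),.01,"dish side")
cen(t,(325,150,355,180),(0,100,60),(180,255,255),.01,"dish top")
cen(s,(265,125,310,155),(22,80,60),(36,255,255),.004,"yellow side")
# box full mask
for n,c,b in(("top",t,(370,135,430,210)),("side",s,(295,230,392,312))):
    H=hsv(c);m=np.zeros((400,640),np.uint8);x0,y0,x1,y1=b
    m[y0:y1,x0:x1]=cv2.inRange(H,(100,120,40),(130,255,255))[y0:y1,x0:x1]
    P=np.argwhere(m)[:,::-1]; h=cv2.convexHull(P.astype(np.int32))
    print(n,cv2.approxPolyDP(h,3,True)[:,0].tolist())
# range check
print("range pts")
for n,c,uv in(("top",t,(397,155)),("side",s,(364,241)),("top",t,(403,180)),("top",t,(454,198)),("top",t,(338,165))):
    z=c["range_z"][uv[1],uv[0]]
    M=R.from_rotvec(c["rvec"]).as_matrix();p0=cast(c,uv,0)[0];o=-M.T@c["tvec"]
    d=(p0-o);d/= (M@d)[2];print(n,uv,np.round(o+d*z,4))
E
```

```text
chucktip top [396.3 154.3] cen [ 622.7 -170.1  117. ] rect [ 622.9 -169.9   16.6   14.9   44.2]
chucktip side [365.  237.5] cen [ 626.6 -162.8  117. ] rect [ 625.9 -165.2   26.1   24.    -3.3]
gear top [408.7 184.3] cen [ 548.2 -210.8   59. ] rect [ 547.9 -210.3   57.8   57.6   -0.7]
gear side [323.5 275. ] cen [ 544.4 -202.5   59. ] rect [ 546.8 -204.4   65.4   59.3   -3.3]
post top [455.2 191.6] cen [ 529.3 -345.9   30. ] rect [ 528.9 -346.    10.     7.9  -45.8]
post side [321.5 355. ] cen [ 530.  -354.7   30. ] rect [ 529.9 -355.5   20.8    8.7   85.6]
dish side [344.8 227.1] cen [608.2 -23.6  10. ] rect [607.6 -22.1  77.7  75.8 -61.7]
dish top [338.1 164.9] cen [608.5 -18.6  10. ] rect [609.  -18.9  74.9  72.9 -45.2]
yellow side [286.4 139.5] cen [478.5 358.2   4. ] rect [478.6 359.8  93.6  91.1  76.5]
top [[420, 195], [404, 203], [400, 201], [376, 152], [378, 148], [395, 141]]
side [[385, 270], [383, 280], [318, 311], [312, 310], [301, 292], [302, 282], [344, 264]]
range pts
top (397, 155) [ 0.6207 -0.1717  0.1182]
side (364, 241) [ 0.6228 -0.1742  0.1195]
top (403, 180) [ 0.5605 -0.1961  0.0544]
top (454, 198) [ 0.5124 -0.3479  0.0082]
top (338, 165) [ 0.6088 -0.0182  0.0046]
```

```bash
cat > p.py <<'E'
import sys
from h import *
from rig import sensors
a=[float(v) for v in sys.argv[1:]]
s=sensors.read_state();plan(s,a[:3],a[3]);print("F",np.round(s["force"],1),"q",np.round(s["q"],2))
E
python3 p.py .6227 -.171 .200 115
```

```text
t 0.1 pos [ 0.2147 -0.6129  0.214 ] jaw yaw -70.7 down [-0.001  0.002 -1.   ] q7 -0.02 w 0.998
rot units [-0.71 -0.01 -0.  ] shift units, now-axes [ 0.48 17.71 -9.41] after-turn axes [ 0.47 18.55 -7.6 ]
F [ 0.2  0.  -1.1] q [ 1.17  0.63  0.04  1.52 -0.03  1.   -0.02]
```

Call:
{"method": "move_arm", "body": {"deltas": [[0, 0, 0, -0.7, 0, 0, 0], [0, 0.95, -0.4, 0, 0, 0, 0], [0, 0.95, -0.4, 0, 0, 0, 0], [0, 0.95, -0.4, 0, 0, 0, 0], [0, 0.95, -0.4, 0, 0, 0, 0], [0, 0.95, -0.4, 0, 0, 0, 0], [0, 0.95, -0.4, 0, 0, 0, 0], [0, 0.95, -0.4, 0, 0, 0, 0], [0, 0.95, -0.4, 0, 0, 0, 0], [0, 0.95, -0.4, 0, 0, 0, 0], [0, 0.95, -0.4, 0, 0, 0, 0], [0, 0.95, -0.4, 0, 0, 0, 0]]}}

```text
t: 1.6
ee_pos: [0.4449, -0.3525, 0.2087]
ee_rot: [0.89, 1.395, -0.885]
force: [-0.6, -0.2, -0.2]
width: 0.995
```

```bash
python3 p.py .6227 -.171 .200 115
```

```text
t 1.6 pos [ 0.4449 -0.3525  0.2087] jaw yaw -65.3 down [-0.008  0.009 -1.   ] q7 -0.51 w 0.995
rot units [-0.04 -0.08  0.03] shift units, now-axes [ 0.29  7.91 -3.01] after-turn axes [ 0.29  7.93 -2.98]
F [-0.6 -0.2 -0.2] q [ 0.62  0.52  0.    1.75 -0.01  0.88 -0.51]
```

Call:
{"method": "move_arm", "body": {"deltas": [[0, 0.95, -0.4, 0, 0, 0, 0], [0, 0.95, -0.4, 0, 0, 0, 0], [0, 0.95, -0.4, 0, 0, 0, 0], [0, 0.95, -0.4, 0, 0, 0, 0], [0, 0.95, -0.4, 0, 0, 0, 0], [0, 0.95, -0.4, 0, 0, 0, 0], [0, 0.95, -0.3, 0, 0, 0, 0], [0, 0.95, -0.3, 0, 0, 0, 0], [0, 0, 0, 0, 0, 0, 0]]}}

```text
t: 2.72
ee_pos: [0.6184, -0.1645, 0.2044]
ee_rot: [0.887, 1.405, -0.882]
force: [-0.1, -0.9, -0.3]
width: 0.998
```

```bash
python3 p.py .6227 -.171 .076 115; python3 - <<'E'
from rig import cams
import cv2
for n in ["top","side"]:
    c=cams.read_camera(n);x,y=(340,110) if n=="top" else (280,160)
    cv2.imwrite(f"pics/a_{n}.png",cv2.resize(c["frame"][y:y+130,x:x+150,::-1],None,fx=4,fy=4,interpolation=cv2.INTER_CUBIC))
E
```

```text
t 2.725 pos [ 0.6184 -0.1645  0.2044] jaw yaw -65.0 down [-0.015  0.014 -1.   ] q7 -0.91 w 0.998
rot units [-0.   -0.13  0.06] shift units, now-axes [4.28 0.07 0.34] after-turn axes [4.28 0.04 0.26]
F [-0.1 -0.9 -0.3] q [ 0.22  0.63 -0.    1.54 -0.01  0.99 -0.91]
```

View pics/a_side.png

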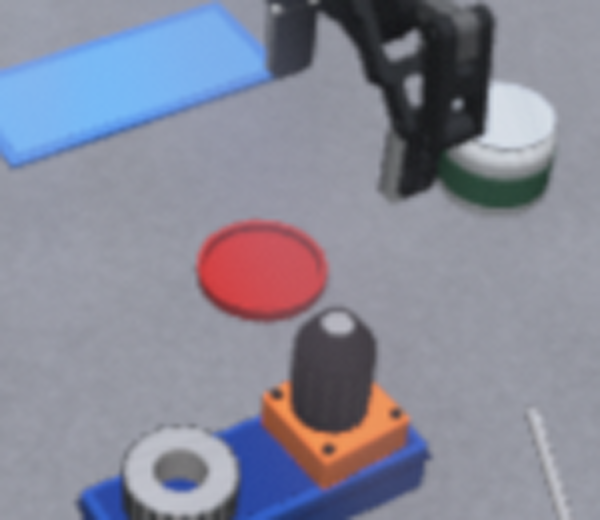

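The side view shows the gripper above and clear of the chuck, with the pile undisturbed. Descending.

Call:
{"method": "move_arm", "body": {"deltas": [[0.3, 0.05, 0.25, 0, -0.13, 0.06, 0], [0.9, 0, 0, 0, 0, 0, 0], [0.9, 0, 0, 0, 0, 0, 0], [0.7, 0, 0, 0, 0, 0, 0], [0, 0, 0, 0, 0, 0, 0]]}}

```text
t: 3.45
ee_pos: [0.615, -0.1837, 0.1189]
ee_rot: [0.886, 1.38, -0.901]
force: [0.3, -0.5, 0.3]
width: 0.998
```

```bash
python3 p.py .6227 -.171 .076 115
```

```text
t 3.45 pos [ 0.615  -0.1837  0.1189] jaw yaw -65.9 down [-0.005 -0.007 -1.   ] q7 -0.91 w 0.998
rot units [-0.11  0.03  0.05] shift units, now-axes [ 1.43  0.42 -0.29] after-turn axes [ 1.43  0.41 -0.28]
F [ 0.3 -0.5  0.3] q [ 0.24  0.73  0.01  1.63  0.    0.79 -0.91]
```

Call:
{"method": "move_arm", "body": {"deltas": [[0, 0.42, -0.28, -0.1, 0.03, 0.05, 0], [0, 0, 0, 0, 0, 0, 0]]}}

```text
t: 3.7
ee_pos: [0.6242, -0.1713, 0.1207]
ee_rot: [0.884, 1.381, -0.883]
force: [-0.4, -1.2, 0.1]
width: 1.003
```

```bash
python3 p.py .6227 -.171 .076 115
```

```text
t 3.7 pos [ 0.6242 -0.1713  0.1207] jaw yaw -65.1 down [ 0.002 -0.001 -1.   ] q7 -0.91 w 1.003
rot units [-0.01  0.01 -0.01] shift units, now-axes [ 1.49 -0.04 -0.03] after-turn axes [ 1.49 -0.04 -0.03]
F [-0.4 -1.2  0.1] q [ 0.22  0.73 -0.    1.62  0.    0.8  -0.91]
```

Call:
{"method": "move_arm", "body": {"deltas": [[0.5, -0.04, -0.03, 0, 0, 0, 0], [0.5, 0, 0, 0, 0, 0, 0], [0.45, 0, 0, 0, 0, 0, 0], [0, 0, 0, 0, 0, 0, 0]]}}

```text
t: 4.2
ee_pos: [0.6227, -0.1712, 0.0746]
ee_rot: [0.883, 1.381, -0.883]
force: [-0.2, -0.3, -0.1]
width: 1.002
```

```bash
python3 p.py .6227 -.171 .076 115
```

```text
t 4.2 pos [ 0.6227 -0.1712  0.0746] jaw yaw -65.1 down [ 0.003 -0.002 -1.   ] q7 -0.91 w 1.002
rot units [-0.01  0.02 -0.01] shift units, now-axes [-0.05  0.   -0.01] after-turn axes [-0.05  0.   -0.01]
F [-0.2 -0.3 -0.1] q [ 0.22  0.79 -0.    1.65  0.    0.7  -0.91]
```

Call:
{"method": "move_arm", "body": {"deltas": [[0, 0, 0, 0, 0, 0, 0.3], [0, 0, 0, 0, 0, 0, 0.4], [0, 0, 0, 0, 0, 0, 0.45], [0, 0, 0, 0, 0, 0, 0.5]]}}

```text
t: 4.7
ee_pos: [0.6234, -0.1716, 0.0754]
ee_rot: [0.883, 1.379, -0.882]
force: [1.0, 0.2, -0.7]
width: 0.503
```

Call:
{"method": "move_arm", "body": {"deltas": [[0, 0, 0, 0, 0, 0, 0.55], [0, 0, 0, 0, 0, 0, 0.7], [0, 0, 0, 0, 0, 0, 1], [0, 0, 0, 0, 0, 0, 1]]}}

```text
t: 5.2
ee_pos: [0.6234, -0.1714, 0.076]
ee_rot: [0.883, 1.379, -0.882]
force: [-0.1, 0.4, 0.6]
width: 0.433
```

```bash
python3 p.py .6227 -.171 .2 115
```

```text
t 5.2 pos [ 0.6234 -0.1714  0.076 ] jaw yaw -65.1 down [ 0.005 -0.002 -1.   ] q7 -0.91 w 0.433
rot units [-0.01  0.03 -0.02] shift units, now-axes [-4.13 -0.   -0.01] after-turn axes [-4.13 -0.02 -0.02]
F [-0.1  0.4  0.6] q [ 0.22  0.78 -0.    1.65  0.    0.71 -0.91]
```

Call:
{"method": "move_arm", "body": {"deltas": [[-0.3, 0, 0, 0, 0, 0, 1], [-0.6, 0, 0, 0, 0, 0, 1], [-0.8, 0, 0, 0, 0, 0, 1], [-0.8, 0, 0, 0, 0, 0, 1], [0, 0, 0, 0, 0, 0, 1]]}}

```text
t: 5.82
ee_pos: [0.6233, -0.1717, 0.1559]
ee_rot: [0.883, 1.378, -0.882]
force: [-0.0, 0.5, -2.3]
width: 0.436
```

```bash
python3 p.py .6084 -.020 .16 115; python3 - <<'E'
from rig import cams
import cv2
for n in ["top","side"]:
    c=cams.read_camera(n);x,y=(340,110) if n=="top" else (280,160)
    cv2.imwrite(f"pics/b_{n}.png",cv2.resize(c["frame"][y:y+150,x:x+150,::-1],None,fx=4,fy=4,interpolation=cv2.INTER_CUBIC))
E
```

```text
t 5.825 pos [ 0.6233 -0.1717  0.1559] jaw yaw -65.1 down [ 0.006 -0.003 -1.   ] q7 -0.91 w 0.436
rot units [-0.01  0.03 -0.03] shift units, now-axes [-0.15  1.68 -4.79] after-turn axes [-0.14  1.68 -4.79]
F [-0.   0.5 -2.3] q [ 0.22  0.68  0.    1.59  0.    0.86 -0.91]
```

View pics/b_side.png

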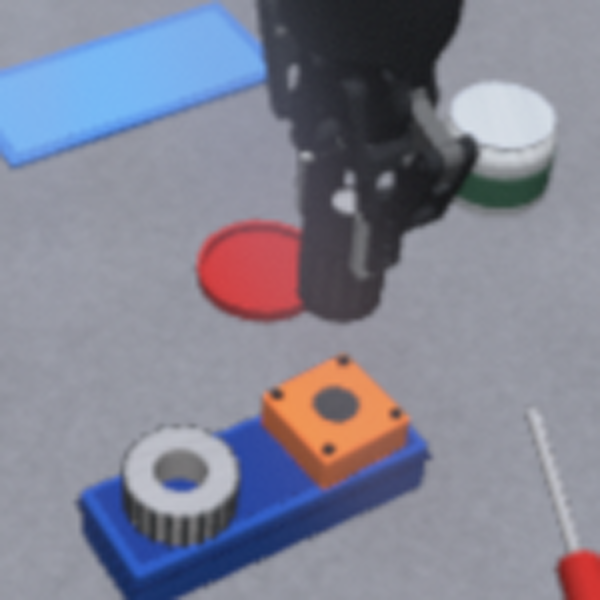

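Chuck held upright; cap and gear unmoved. Over to the dish.

Call:
{"method": "move_arm", "body": {"deltas": [[0, 0.34, -0.95, 0, 0, 0, 1], [0, 0.34, -0.95, 0, 0, 0, 1], [0, 0.34, -0.95, 0, 0, 0, 1], [0, 0.34, -0.95, 0, 0, 0, 1], [0, 0.34, -0.95, 0, 0, 0, 1], [0, 0, 0, 0, 0, 0, 1], [0, 0, 0, 0, 0, 0, 1]]}}

```text
t: 6.8
ee_pos: [0.6013, -0.0173, 0.1444]
ee_rot: [0.879, 1.395, -0.894]
force: [0.1, -0.4, -2.3]
width: 0.431
```

```bash
python3 p.py .6084 -.020 .06 115
```

```text
t 6.8 pos [ 0.6013 -0.0173  0.1444] jaw yaw -65.2 down [-0.014 -0.002 -1.   ] q7 -1.15 w 0.431
rot units [-0.03 -0.03  0.1 ] shift units, now-axes [2.81 0.22 0.2 ] after-turn axes [2.81 0.18 0.18]
F [ 0.1 -0.4 -2.3] q [-0.03  0.65  0.01  1.71 -0.01  0.8  -1.15]
```

Call:
{"method": "move_arm", "body": {"deltas": [[0, 0.2, 0.18, -0.03, -0.03, 0.1, 1], [0, 0, 0, 0, 0, 0, 1], [0.7, 0, 0, 0, 0, 0, 1], [0.7, 0, 0, 0, 0, 0, 1], [0.7, 0, 0, 0, 0, 0, 1], [0.5, 0, 0, 0, 0, 0, 1], [0, 0, 0, 0, 0, 0, 1]]}}

```text
t: 7.68
ee_pos: [0.6109, -0.027, 0.0641]
ee_rot: [0.888, 1.378, -0.888]
force: [0.2, 0.2, -1.6]
width: 0.436
```

```bash
python3 p.py .6084 -.020 .022 115
```

```text
t 7.675 pos [ 0.6109 -0.027   0.0641] jaw yaw -65.5 down [ 0.003 -0.002 -1.   ] q7 -1.14 w 0.436
rot units [-0.06  0.02 -0.01] shift units, now-axes [ 1.4   0.02 -0.25] after-turn axes [ 1.4   0.02 -0.25]
F [ 0.2  0.2 -1.6] q [-0.01  0.76  0.01  1.75 -0.01  0.62 -1.14]
```

Call:
{"method": "move_arm", "body": {"deltas": [[0, 0, -0.25, -0.06, 0.02, 0, 1], [0.4, 0, 0, 0, 0, 0, 1], [0.4, 0, 0, 0, 0, 0, 1], [0.3, 0, 0, 0, 0, 0, 1], [0, 0, 0, 0, 0, 0, 1]]}}

```text
t: 8.3
ee_pos: [0.6091, -0.0195, 0.0305]
ee_rot: [0.883, 1.381, -0.878]
force: [-0.3, -0.3, -1.4]
width: 0.436
```

```bash
python3 p.py .6084 -.020 .0212 115
```

```text
t 8.3 pos [ 0.6091 -0.0195  0.0305] jaw yaw -64.9 down [ 0.005  0.001 -1.   ] q7 -1.14 w 0.436
rot units [ 0.01  0.01 -0.03] shift units, now-axes [ 0.31 -0.03  0.01] after-turn axes [ 0.31 -0.03  0.01]
F [-0.3 -0.3 -1.4] q [-0.02  0.81  0.01  1.77 -0.01  0.55 -1.14]
```

Call:
{"method": "move_arm", "body": {"deltas": [[0.2, -0.03, 0, 0, 0.01, -0.03, 1], [0.08, 0, 0, 0, 0, 0, 1], [0.04, 0, 0, 0, 0, 0, 1], [0, 0, 0, 0, 0, 0, 1]]}}

```text
t: 8.8
ee_pos: [0.6091, -0.0201, 0.0212]
ee_rot: [0.882, 1.383, -0.881]
force: [-0.3, 0.4, -2.5]
width: 0.431
```

Call:
{"method": "move_arm", "body": {"deltas": [[0.04, 0, 0, 0, 0, 0, 1], [0, 0, 0, 0, 0, 0, 1]]}}

```text
t: 9.05
ee_pos: [0.6095, -0.02, 0.0212]
ee_rot: [0.883, 1.383, -0.88]
force: [0.1, 0.2, -1.9]
width: 0.437
```

Call:
{"method": "move_arm", "body": {"deltas": [[0.05, 0, 0, 0, 0, 0, 1], [0.05, 0, 0, 0, 0, 0, 1]]}}

```text
t: 9.3
ee_pos: [0.6097, -0.0199, 0.0209]
ee_rot: [0.883, 1.382, -0.88]
force: [-5.1, -0.2, 15.0]
width: 0.437
```

Call:
{"method": "move_arm", "body": {"deltas": [[0, 0, 0, 0, 0, 0, 0.5], [0, 0, 0, 0, 0, 0, 0.4], [0, 0, 0, 0, 0, 0, 0.2], [0, 0, 0, 0, 0, 0, 0], [-0.3, 0, 0, 0, 0, 0, 0], [-0.9, 0, 0, 0, 0, 0, 0], [-0.9, 0, 0, 0, 0, 0, 0], [-0.9, 0, 0, 0, 0, 0, 0], [-0.9, 0, 0, 0, 0, 0, 0], [0, 0, 0, 0, 0, 0, 0]]}}

```text
t: 10.55
ee_pos: [0.6103, -0.0201, 0.1436]
ee_rot: [0.884, 1.38, -0.878]
force: [0.0, 0.4, 0.8]
width: 1.004
```

```bash
python3 p.py .548 -.2115 .16 115; python3 - <<'E'
from rig import cams
import cv2,numpy as np
for n in ["top","side"]:
    c=cams.read_camera(n);np.savez(f"{n}1.npz",**c);x,y=(300,110) if n=="top" else (280,160)
    cv2.imwrite(f"pics/c_{n}.png",cv2.resize(c["frame"][y:y+150,x:x+180,::-1],None,fx=4,fy=4,interpolation=cv2.INTER_CUBIC))
E
```

```text
t 10.55 pos [ 0.6103 -0.0201  0.1436] jaw yaw -65.0 down [ 0.006  0.    -1.   ] q7 -1.14 w 1.004
rot units [ 0.    0.02 -0.04] shift units, now-axes [-0.56 -4.58  4.9 ] after-turn axes [-0.55 -4.58  4.91]
F [0.  0.4 0.8] q [-0.02  0.65  0.01  1.71 -0.01  0.78 -1.14]
```

View pics/c_side.png

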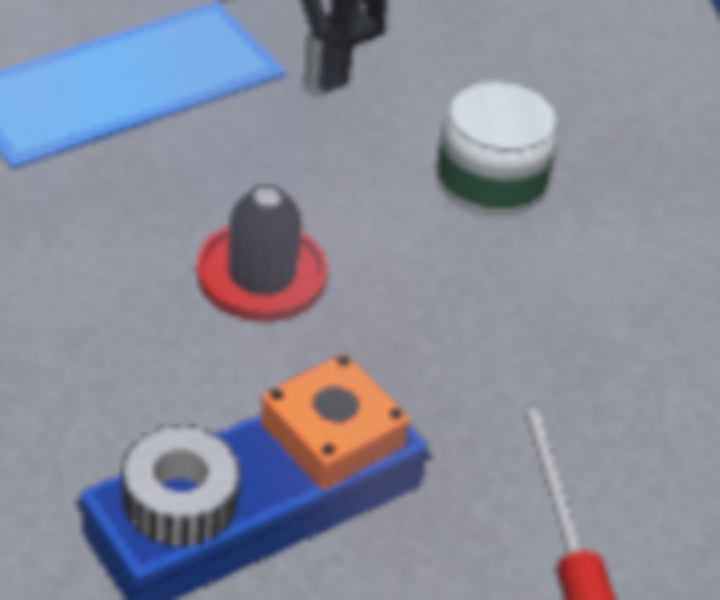

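View pics/c_top.png

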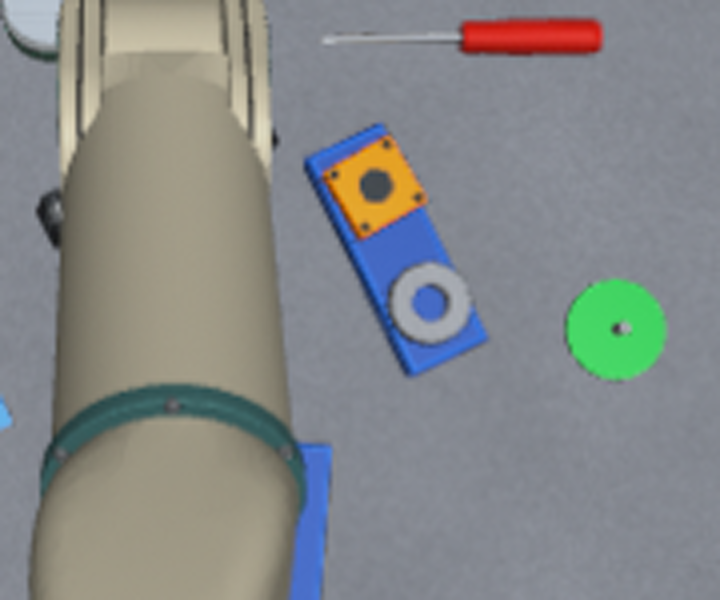

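The chuck stands in the dish (side crop 265,240); pile unmoved. Now I measure the cap, gear and box with the chuck gone.

```bash
python3 - <<'E'
from h import *
for n in("top","side"):
    c=load(n+"1.npz");H=hsv(c)
    k=max(blobs(cv2.inRange(H,(5,140,120),(20,255,255))),key=lambda k: cv2.contourArea(k) if 380<k[:,0,0].mean()+ (20 if n=="side" else 0)<410 else 0)
    print(n,"cap",rect(c,k,.059))
    b=(370,135,430,210) if n=="top" else (295,225,395,315)
    m=np.zeros((400,640),np.uint8);x0,y0,x1,y1=b
    m[y0:y1,x0:x1]=cv2.inRange(H,(100,120,40),(130,255,255))[y0:y1,x0:x1]
    # bright top face only
    v=H[...,2][m>0];print("V quantiles",np.percentile(v,[5,25,50,75,95]))
    for thr in (150,):
        P=np.argwhere((m>0)).astype(int)[:,::-1]
        print(n,"boxhull",rect(c,cv2.convexHull(P.astype(np.int32)),.035))
t=load("top1.npz");H=hsv(t)
m=np.zeros((400,640),np.uint8);m[174:198,395:420]=cv2.inRange(H,(0,0,130),(180,70,255))[174:198,395:420]
k=max(blobs(m),key=cv2.contourArea)
print("gear",rect(t,k,.059), np.array(cv2.minEnclosingCircle(k)[0]))
# bore
s=load("side1.npz")
(x,y),_=cv2.minEnclosingCircle(k);print(cast(t,(x,y),.059))
# chuck tip top via side: crop px (267,197)/4+(280,160)
print("chuck tip side",cast(s,(280+267/4,160+197/4),.062), "pre", cast(s,(364.4,240.6),.117))
E
```

```text
top cap [ 625.5 -169.5   54.5   52.5  -60.5]
V quantiles [101.6 173.  194.  198.  214. ]
top boxhull [ 584.8 -185.5  169.9   62.6   25.7]
side cap [ 624.9 -179.6   60.9   60.1  -60.3]
V quantiles [ 96. 104. 145. 159. 188.]
side boxhull [ 585.3 -200.2  176.1   76.1   25.4]
gear [ 547.8 -210.3   57.9   57.6   -0.7] [409.52828979 182.66036987]
[[ 0.55273895 -0.2131633   0.059     ]]
chuck tip side [[ 0.61050761 -0.01960487  0.062     ]] pre [[ 0.62426892 -0.17080331  0.117     ]]
```

Call:
{"method": "move_arm", "body": {"deltas": [[0, -0.9, 0.95, 0, 0, 0, 0], [0, -0.9, 0.95, 0, 0, 0, 0], [0, -0.9, 0.95, 0, 0, 0, 0], [0, -0.9, 0.95, 0, 0, 0, 0], [0, -0.9, 0.95, 0, 0, 0, 0], [0, 0, 0, 0, 0, 0, 0], [0, 0, 0, 0, 0, 0, 0]]}}

```text
t: 11.52
ee_pos: [0.5394, -0.2084, 0.1318]
ee_rot: [0.879, 1.401, -0.884]
force: [-0.6, 0.5, -0.2]
width: 0.999
```

```bash
python3 p.py .548 -.211 .090 115
```

```text
t 11.525 pos [ 0.5394 -0.2084  0.1318] jaw yaw -64.8 down [-0.014  0.005 -1.   ] q7 -0.82 w 0.999
rot units [ 0.03 -0.08  0.07] shift units, now-axes [1.39 0.24 0.22] after-turn axes [1.39 0.22 0.2 ]
F [-0.6  0.5 -0.2] q [ 0.33  0.64 -0.01  1.79  0.01  0.73 -0.82]
```

Call:
{"method": "move_arm", "body": {"deltas": [[0, 0.24, 0.22, 0.03, -0.08, 0.07, 0], [0.4, 0, 0, 0, 0, 0, 0], [0.5, 0, 0, 0, 0, 0, 0], [0.5, 0, 0, 0, 0, 0, 0], [0, 0, 0, 0, 0, 0, 0]]}}

```text
t: 12.15
ee_pos: [0.5497, -0.2068, 0.0849]
ee_rot: [0.879, 1.389, -0.878]
force: [-0.1, -0.0, -0.2]
width: 1.0
```

```bash
python3 p.py .548 -.211 .042 115.5
```

```text
t 12.15 pos [ 0.5497 -0.2068  0.0849] jaw yaw -64.7 down [-0.002  0.002 -1.   ] q7 -0.83 w 1.0
rot units [-0.02 -0.02  0.01] shift units, now-axes [ 1.43 -0.11  0.11] after-turn axes [ 1.43 -0.11  0.1 ]
F [-0.1 -0.  -0.2] q [ 0.32  0.71 -0.01  1.81  0.01  0.63 -0.83]
```

Call:
{"method": "move_arm", "body": {"deltas": [[0, -0.11, 0.11, 0, -0.02, 0.01, 0], [0.4, 0, 0, 0, 0, 0, 0], [0.4, 0, 0, 0, 0, 0, 0], [0.4, 0, 0, 0, 0, 0, 0], [0, 0, 0, 0, 0, 0, 0]]}}

```text
t: 12.78
ee_pos: [0.5481, -0.212, 0.0466]
ee_rot: [0.878, 1.385, -0.878]
force: [0.2, -0.8, -0.1]
width: 0.995
```

```bash
python3 p.py .548 -.211 .042 115.5
```

```text
t 12.775 pos [ 0.5481 -0.212   0.0466] jaw yaw -64.7 down [ 0.001 -0.001 -1.   ] q7 -0.82 w 0.995
rot units [-0.03  0.01 -0.01] shift units, now-axes [ 0.15  0.01 -0.03] after-turn axes [ 0.15  0.01 -0.03]
F [ 0.2 -0.8 -0.1] q [ 0.33  0.77 -0.01  1.83  0.02  0.55 -0.82]
```

Call:
{"method": "move_arm", "body": {"deltas": [[0.14, 0, 0, 0, 0, 0, 0], [0, 0, 0, 0, 0, 0, 0.2], [0, 0, 0, 0, 0, 0, 0.28], [0, 0, 0, 0, 0, 0, 0.32], [0, 0, 0, 0, 0, 0, 0.36], [0, 0, 0, 0, 0, 0, 0.4]]}}

```text
t: 13.52
ee_pos: [0.5491, -0.2121, 0.043]
ee_rot: [0.878, 1.383, -0.877]
force: [-0.6, -1.0, 0.7]
width: 0.597
```

Call:
{"method": "move_arm", "body": {"deltas": [[0, 0, 0, 0, 0, 0, 0.5], [0, 0, 0, 0, 0, 0, 0.7], [0, 0, 0, 0, 0, 0, 1], [0, 0, 0, 0, 0, 0, 1]]}}

```text
t: 14.02
ee_pos: [0.5491, -0.2122, 0.0431]
ee_rot: [0.878, 1.383, -0.877]
force: [0.1, -0.0, -0.1]
width: -0.001
```

Shut to zero, so the gear isn't held. Looking.

```bash
python3 - <<'E'
from rig import cams
import cv2,numpy as np
for n in ["top","side"]:
    c=cams.read_camera(n);np.savez(f"{n}2.npz",**c);x,y=(340,110) if n=="top" else (280,200)
    cv2.imwrite(f"pics/d_{n}.png",cv2.resize(c["frame"][y:y+130,x:x+150,::-1],None,fx=5,fy=5,interpolation=cv2.INTER_CUBIC))
E
```

```text
(no output)
```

View pics/d_side.png

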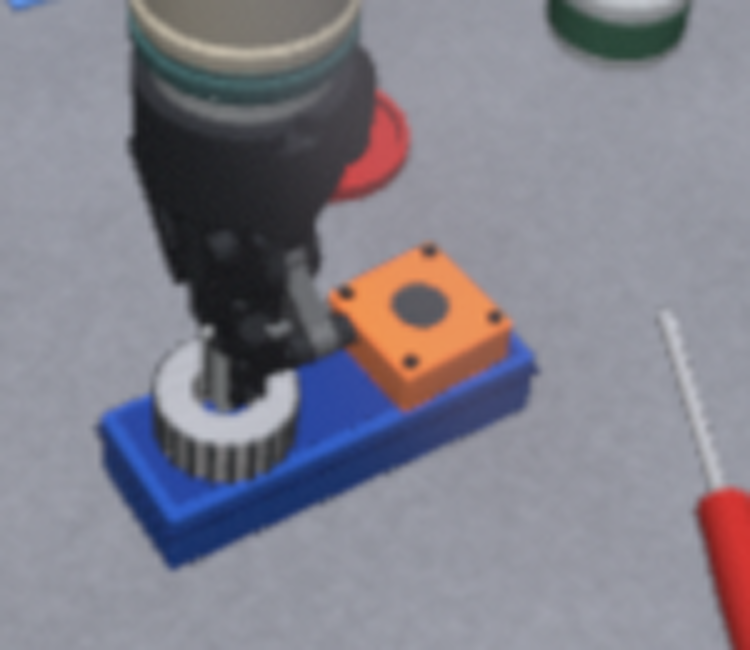

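View pics/d_top.png

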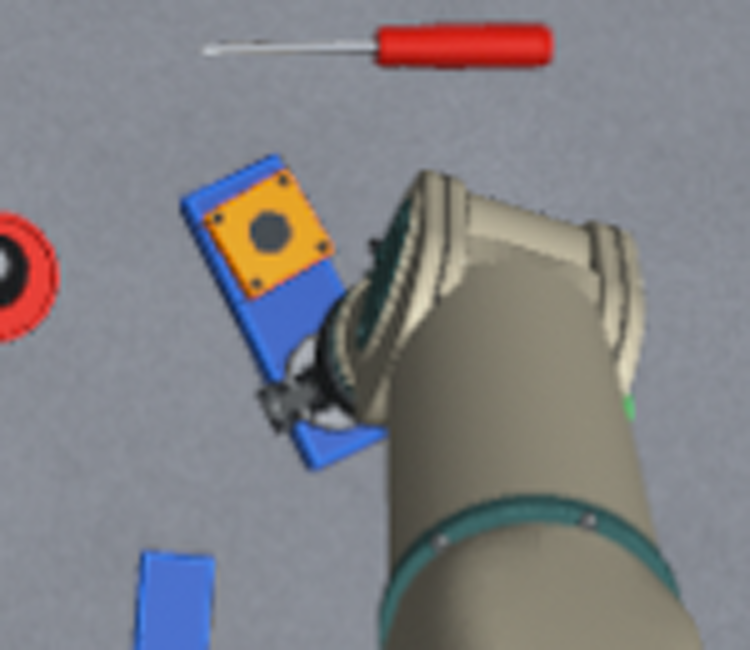

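```bash
python3 - <<'E'
from h import *
s=load("side2.npz")
for z in (.035,.045,.055,.059,.065,.075,.09): 
    u=proj(s,[.549,-.212,z])[0];print(z,np.round(u,1),"crop",np.round((u-[280,200])*5))
f=s["frame"][:,:,::-1]
cv2.imwrite("pics/d2.png",cv2.resize(f[250:310,300:350],None,fx=12,fy=10,interpolation=cv2.INTER_NEAREST))
E
```

```text
0.035 [326.  286.6] crop [230. 433.]
0.045 [326.1 283.3] crop [230. 417.]
0.055 [326.2 280. ] crop [231. 400.]
0.059 [326.2 278.7] crop [231. 394.]
0.065 [326.3 276.7] crop [232. 384.]
0.075 [326.4 273.3] crop [232. 367.]
0.09 [326.6 268.1] crop [233. 341.]
```

View pics/d2.png

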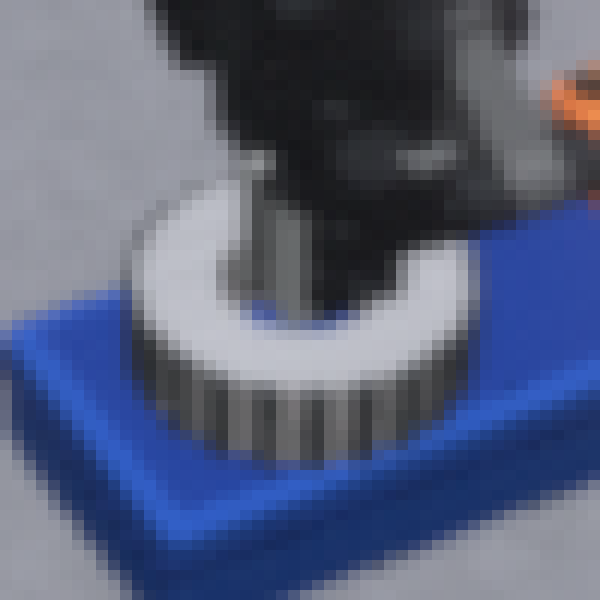

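Call:
{"method": "move_arm", "body": {"deltas": [[-0.5, 0, 0, 0, 0, 0, 1], [-1, 0, 0, 0, 0, 0, 1], [-0.5, 0, 0, 0, 0, 0, 1], [0, 0, 0, 0, 0, 0, 1]]}}

```text
t: 14.62
ee_pos: [0.5492, -0.2122, 0.1068]
ee_rot: [0.878, 1.382, -0.877]
force: [-0.4, 0.1, -0.7]
width: 0.002
```

```bash
python3 - <<'E'
from h import *
from rig import cams,sensors
st=sensors.read_state();print(np.round(st["ee_pos"],4),st["width"],np.round(st["force"],1))
c=cams.read_camera("side");np.savez("side3.npz",**c)
T=st["ee_pos"]
for z in (-.02,-.008,0,.011,.03): print(z,np.round(proj(c,T+[0,0,z])[0],1))
M=R.from_rotvec(c["rvec"]).as_matrix();o=-M.T@c["tvec"]
def pt(u,v):
    p=cast(c,(u,v),0)[0]-o;p/=(M@p)[2];return o+p*c["range_z"][v,u]
for v in range(240,272,2):
    print(v,[ (u,*np.round(pt(u,v)*1000).astype(int)) for u in (322,325,328,331)])
f=c["frame"][:,:,::-1]
cv2.imwrite("pics/e.png",cv2.resize(f[230:300,295:355],None,fx=10,fy=8,interpolation=cv2.INTER_NEAREST))
E
```

```text
[ 0.5492 -0.2122  0.1068] 0.0018364716988191973 [-0.4  0.1 -0.7]
-0.02 [326.7 269.4]
-0.008 [326.8 265.1]
0 [326.9 262.3]
0.011 [327.  258.3]
0.03 [327.3 251.3]
240 [(322, np.int64(539), np.int64(-219), np.int64(173)), (325, np.int64(543), np.int64(-233), np.int64(188)), (328, np.int64(548), np.int64(-229), np.int64(183)), (331, np.int64(554), np.int64(-224), np.int64(178))]
242 [(322, np.int64(539), np.int64(-220), np.int64(169)), (325, np.int64(543), np.int64(-231), np.int64(180)), (328, np.int64(548), np.int64(-229), np.int64(178)), (331, np.int64(553), np.int64(-231), np.int64(180))]
244 [(322, np.int64(539), np.int64(-218), np.int64(162)), (325, np.int64(543), np.int64(-230), np.int64(175)), (328, np.int64(548), np.int64(-229), np.int64(173)), (331, np.int64(551), np.int64(-247), np.int64(193))]
246 [(322, np.int64(539), np.int64(-219), np.int64(158)), (325, np.int64(543), np.int64(-229), np.int64(169)), (328, np.int64(547), np.int64(-238), np.int64(178)), (331, np.int64(551), np.int64(-247), np.int64(187))]
248 [(322, np.int64(539), np.int64(-218), np.int64(152)), (325, np.int6
[... 1789 characters left out ...]
np.int64(5)), (331, np.int64(567), np.int64(-127), np.int64(3))]
266 [(322, np.int64(548), np.int64(-131), np.int64(2)), (325, np.int64(554), np.int64(-131), np.int64(2)), (328, np.int64(555), np.int64(-182), np.int64(60)), (331, np.int64(567), np.int64(-132), np.int64(2))]
268 [(322, np.int64(543), np.int64(-186), np.int64(60)), (325, np.int64(549), np.int64(-186), np.int64(60)), (328, np.int64(554), np.int64(-186), np.int64(60)), (331, np.int64(560), np.int64(-188), np.int64(62))]
270 [(322, np.int64(542), np.int64(-193), np.int64(62)), (325, np.int64(548), np.int64(-191), np.int64(60)), (328, np.int64(554), np.int64(-192), np.int64(61)), (331, np.int64(560), np.int64(-191), np.int64(59))]
```

View pics/e.png

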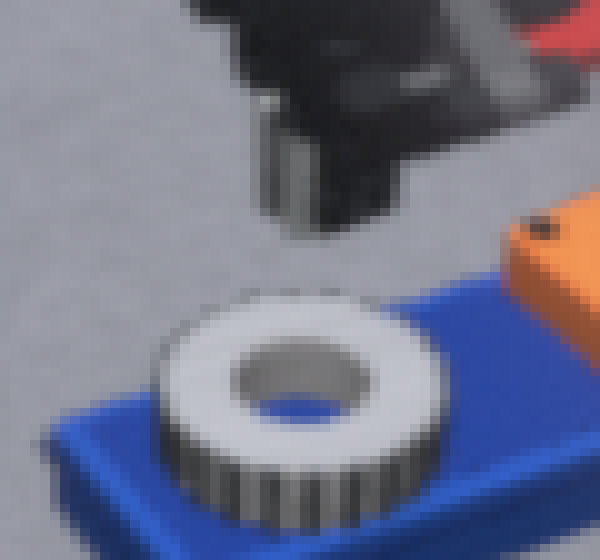

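The side range puts the shut fingertips at z≈0.130 while the TCP reads 0.107. So the tips sit about 23 mm above the reported TCP, not 8 mm below as stated. That fits the miss, and also the chuck having been held by its cone (opening ≈37 mm). The gear has not moved. I'll use tip_z ≈ ee_z + 0.023 from here, and check it open before closing.

Call:
{"method": "move_arm", "body": {"deltas": [[0, 0, 0, 0, 0, 0, 0], [0, 0, 0, 0, 0, 0, 0], [0, 0, 0, 0, 0, 0, 0], [0, 0, 0, 0, 0, 0, 0], [0.9, 0, 0, 0, 0, 0, 0], [0.9, 0, 0, 0, 0, 0, 0], [0.4, 0, 0, 0, 0, 0, 0], [0, 0, 0, 0, 0, 0, 0]]}}

```text
t: 15.68
ee_pos: [0.5479, -0.2117, 0.0362]
ee_rot: [0.878, 1.386, -0.878]
force: [-1.0, 0.1, 0.1]
width: 0.997
```

```bash
python3 p.py .548 -.211 .012 115.5
```

```text
t 15.675 pos [ 0.5479 -0.2117  0.0362] jaw yaw -64.7 down [ 0. -0. -1.] q7 -0.82 w 0.997
rot units [-0.03  0.    0.  ] shift units, now-axes [ 0.81  0.01 -0.02] after-turn axes [ 0.81  0.01 -0.02]
F [-1.   0.1  0.1] q [ 0.33  0.78 -0.01  1.83  0.02  0.53 -0.82]
```

Call:
{"method": "move_arm", "body": {"deltas": [[0.3, 0, 0, 0, 0, 0, 0], [0.3, 0, 0, 0, 0, 0, 0], [0.2, 0, 0, 0, 0, 0, 0], [0, 0, 0, 0, 0, 0, 0]]}}

```text
t: 16.18
ee_pos: [0.5494, -0.2123, 0.0124]
ee_rot: [0.878, 1.383, -0.877]
force: [-0.1, 1.1, -0.4]
width: 1.0
```

```bash
python3 p.py .548 -.211 .012 115.5; python3 - <<'E'
from h import *
from rig import cams
c=cams.read_camera("side");f=c["frame"][:,:,::-1]
cv2.imwrite("pics/f.png",cv2.resize(f[210:310,280:380],None,fx=6,fy=6,interpolation=cv2.INTER_CUBIC))
E
```

```text
t 16.175 pos [ 0.5494 -0.2123  0.0124] jaw yaw -64.7 down [ 0.003 -0.001 -1.   ] q7 -0.82 w 1.0
rot units [-0.03  0.02 -0.02] shift units, now-axes [ 0.01 -0.02 -0.06] after-turn axes [ 0.01 -0.02 -0.06]
F [-0.1  1.1 -0.4] q [ 0.33  0.82 -0.01  1.84  0.02  0.48 -0.82]
```

View pics/f.png

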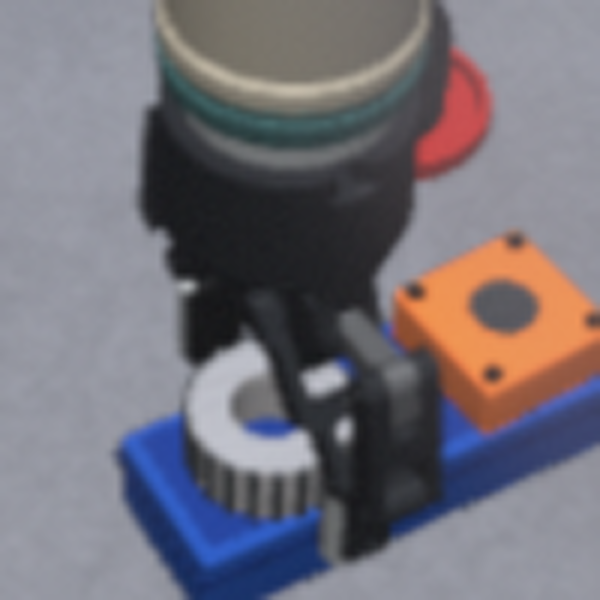

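The open fingers now straddle the gear on both sides, with their tips above the box. Closing.

Call:
{"method": "move_arm", "body": {"deltas": [[0, 0, -0.05, 0, 0, 0, 0.2], [0, 0, 0, 0, 0, 0, 0.28], [0, 0, 0, 0, 0, 0, 0.34], [0, 0, 0, 0, 0, 0, 0.36], [0, 0, 0, 0, 0, 0, 0.4]]}}

```text
t: 16.85
ee_pos: [0.5479, -0.2082, 0.0151]
ee_rot: [0.879, 1.386, -0.875]
force: [-0.2, 1.0, 1.4]
width: 0.625
```

Call:
{"method": "move_arm", "body": {"deltas": [[0, 0, 0, 0, 0, 0, 0.6], [0, 0, 0, 0, 0, 0, 1], [0, 0, 0, 0, 0, 0, 1]]}}

```text
t: 17.23
ee_pos: [0.548, -0.2082, 0.0151]
ee_rot: [0.879, 1.386, -0.875]
force: [-1.6, 0.3, 3.7]
width: 0.626
```

Call:
{"method": "move_arm", "body": {"deltas": [[-0.2, 0, 0, 0, 0, 0, 1], [-0.4, 0, 0, 0, 0, 0, 1], [-0.6, 0, 0, 0, 0, 0, 1], [-0.8, 0, 0, 0, 0, 0, 1], [-0.8, 0, 0, 0, 0, 0, 1], [0, 0, 0, 0, 0, 0, 1]]}}

```text
t: 17.98
ee_pos: [0.5475, -0.2086, 0.104]
ee_rot: [0.879, 1.386, -0.876]
force: [0.0, -0.1, -3.9]
width: 0.625
```

```bash
python3 p.py .5305 -.348 .12 115.5; python3 - <<'E'
from h import *
from rig import cams
for n,(x,y) in {"side":(280,190),"top":(360,120)}.items():
    c=cams.read_camera(n);f=c["frame"][:,:,::-1];np.savez(f"{n}4.npz",**c)
    cv2.imwrite(f"pics/g_{n}.png",cv2.resize(f[y:y+130,x:x+120],None,fx=4.5,fy=4.5,interpolation=cv2.INTER_CUBIC))
E
```

```text
t 17.975 pos [ 0.5475 -0.2086  0.104 ] jaw yaw -64.6 down [ 0.002  0.001 -1.   ] q7 -0.82 w 0.625
rot units [-0.02 -0.   -0.02] shift units, now-axes [-0.54 -2.5   3.96] after-turn axes [-0.53 -2.51  3.95]
F [ 0.  -0.1 -3.9] q [ 0.33  0.68 -0.01  1.8   0.01  0.66 -0.82]
```

View pics/g_side.png

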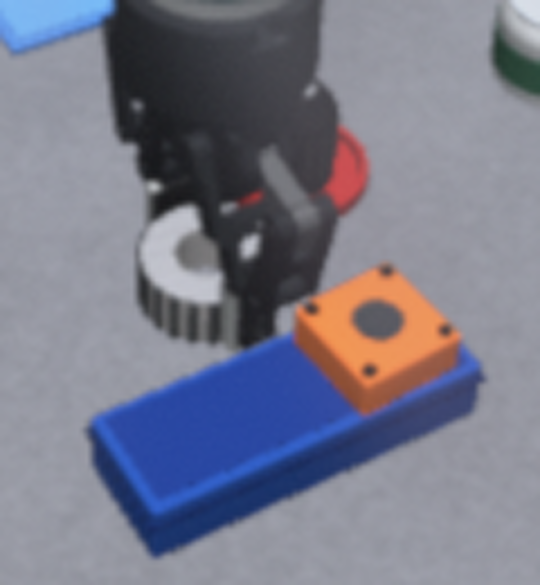

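View pics/g_top.png

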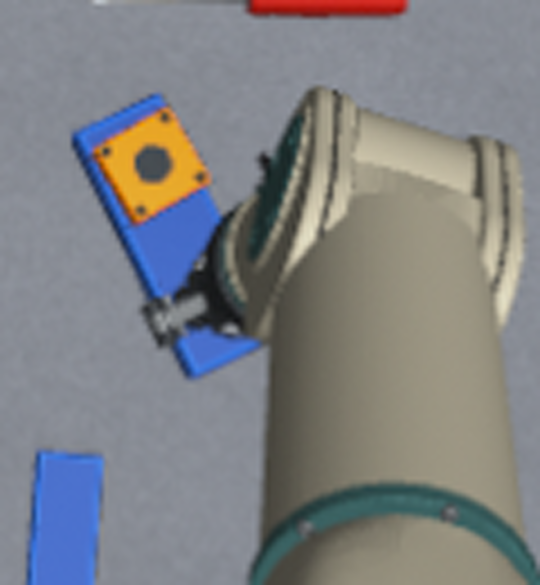

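Gear held level; cap and box unmoved (cap corner at (366,250) as before). Moving to the stand.

Call:
{"method": "move_arm", "body": {"deltas": [[0, -0.63, 0.98, 0, 0, 0, 1], [0, -0.63, 0.98, 0, 0, 0, 1], [0, -0.63, 0.98, 0, 0, 0, 1], [0, -0.63, 0.98, 0, 0, 0, 1], [0, 0, 0, 0, 0, 0, 1], [0, 0, 0, 0, 0, 0, 1]]}}

```text
t: 18.82
ee_pos: [0.523, -0.346, 0.0931]
ee_rot: [0.878, 1.406, -0.876]
force: [0.5, 0.8, -4.9]
width: 0.62
```

```bash
python3 p.py .5305 -.349 .07 115.5; python3 - <<'E'
from h import *
from rig import cams
s0=load("side1.npz")
print("gear side ellipse",cast(s0,(325.25,277.5),.059))
for n,(x,y) in {"side":(270,270),"top":(400,130)}.items():
    c=cams.read_camera(n);f=c["frame"][:,:,::-1];np.savez(f"{n}5.npz",**c)
    cv2.imwrite(f"pics/i_{n}.png",cv2.resize(f[y:y+120,x:x+120],None,fx=5,fy=5,interpolation=cv2.INTER_CUBIC))
f=load("side0.npz")["frame"][:,:,::-1];cv2.imwrite("pics/i_post.png",cv2.resize(f[335:385,295:350],None,fx=10,fy=10,interpolation=cv2.INTER_CUBIC))
E
```

```text
t 18.825 pos [ 0.523  -0.346   0.0931] jaw yaw -64.5 down [-0.014  0.011 -1.   ] q7 -0.61 w 0.62
rot units [ 0.01 -0.11  0.06] shift units, now-axes [0.76 0.19 0.21] after-turn axes [0.77 0.18 0.2 ]
F [ 0.5  0.8 -4.9] q [ 0.56  0.75 -0.03  1.67  0.03  0.74 -0.61]
gear side ellipse [[ 0.54734568 -0.20891341  0.059     ]]
```

View pics/i_side.png

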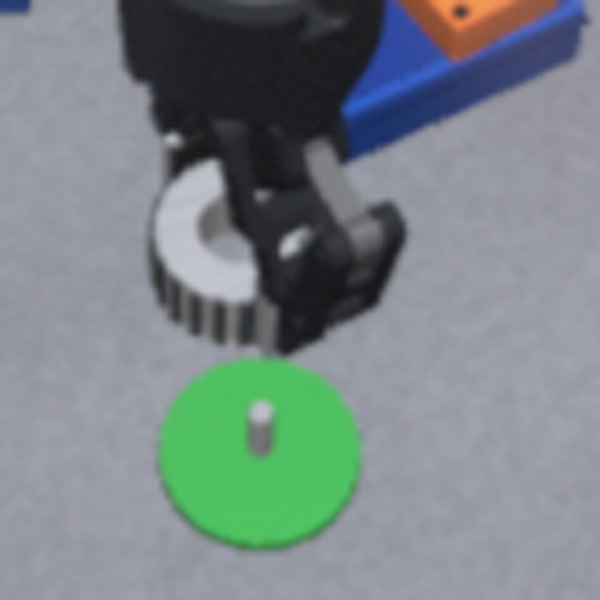

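View pics/i_post.png

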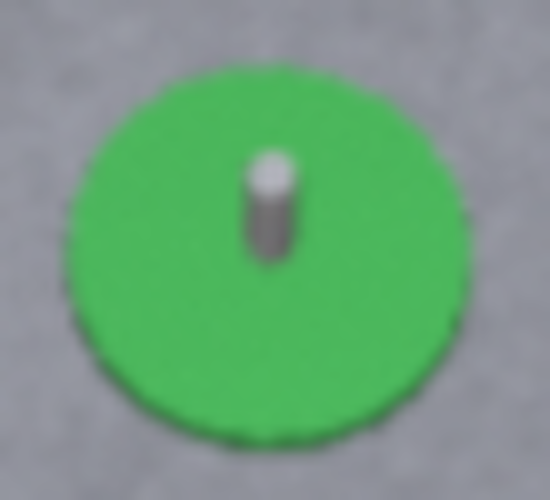

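```bash
python3 - <<'E'
from h import *
s=load("side0.npz");t=load("top0.npz")
print("post side",cast(s,(321.65,351.85),.03),"post base",cast(s,(321.5,360.6),.006))
f=t["frame"][:,:,::-1];cv2.imwrite("pics/j.png",cv2.resize(f[170:215,430:480],None,fx=12,fy=12,interpolation=cv2.INTER_CUBIC))
f=load("top5.npz")["frame"][:,:,::-1];cv2.imwrite("pics/j5.png",cv2.resize(f[130:250,370:500],None,fx=4,fy=4,interpolation=cv2.INTER_CUBIC))
E
```

```text
post side [[ 0.53066572 -0.34871798  0.03      ]] post base [[ 0.53053009 -0.3516204   0.006     ]]
```

View pics/j.png

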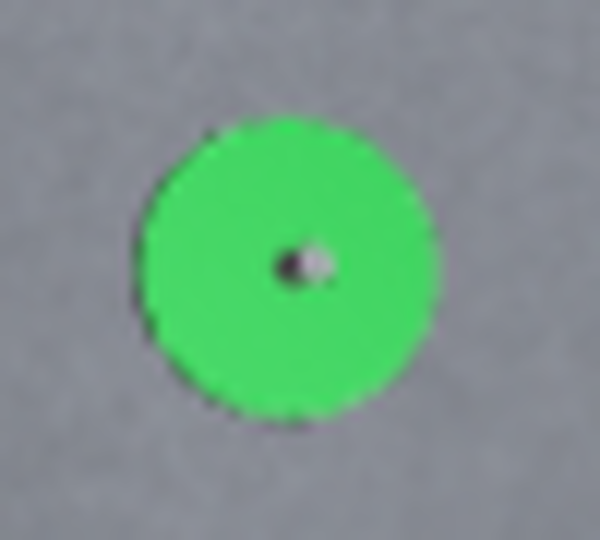

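Call:
{"method": "move_arm", "body": {"deltas": [[0, 0.19, 0.19, 0, -0.11, 0.06, 1], [0, 0, 0, 0, 0, 0, 1], [0.5, 0, 0, 0, 0, 0, 1], [0.5, 0, 0, 0, 0, 0, 1], [0.4, 0, 0, 0, 0, 0, 1], [0, 0, 0, 0, 0, 0, 1]]}}

```text
t: 19.68
ee_pos: [0.5316, -0.3457, 0.0472]
ee_rot: [0.872, 1.391, -0.871]
force: [-0.4, -0.3, -3.5]
width: 0.629
```

```bash
python3 p.py .530 -.348 -.014 115.5
```

```text
t 19.675 pos [ 0.5316 -0.3457  0.0472] jaw yaw -64.2 down [-0.001  0.001 -1.   ] q7 -0.62 w 0.629
rot units [ 0.04 -0.01  0.  ] shift units, now-axes [ 2.04 -0.08  0.05] after-turn axes [ 2.04 -0.08  0.05]
F [-0.4 -0.3 -3.5] q [ 0.55  0.81 -0.03  1.69  0.04  0.64 -0.62]
```

Call:
{"method": "move_arm", "body": {"deltas": [[0.3, -0.08, 0.05, 0, 0, 0, 1], [0.3, 0, 0, 0, 0, 0, 1], [0.25, 0, 0, 0, 0, 0, 1], [0, 0, 0, 0, 0, 0, 1]]}}

```text
t: 20.18
ee_pos: [0.5301, -0.3488, 0.0201]
ee_rot: [0.872, 1.39, -0.871]
force: [-0.8, 0.9, -4.0]
width: 0.622
```

```bash
python3 p.py .530 -.348 -.014 115.5;python3 - <<'E'
from h import *
from rig import cams
for n,(x,y) in {"side":(270,280)}.items():
    c=cams.read_camera(n);f=c["frame"][:,:,::-1]
    cv2.imwrite(f"pics/k_{n}.png",cv2.resize(f[y:y+110,x:x+110],None,fx=5,fy=5,interpolation=cv2.INTER_CUBIC))
E
```

```text
t 20.175 pos [ 0.5301 -0.3488  0.0201] jaw yaw -64.2 down [-0.     0.001 -1.   ] q7 -0.62 w 0.622
rot units [ 0.04 -0.   -0.  ] shift units, now-axes [ 1.14  0.01 -0.03] after-turn axes [ 1.14  0.01 -0.03]
F [-0.8  0.9 -4. ] q [ 0.56  0.85 -0.03  1.7   0.04  0.59 -0.62]
```

View pics/k_side.png

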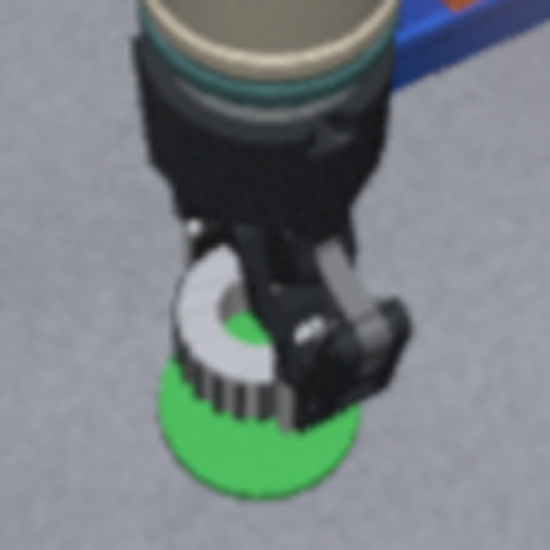

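Call:
{"method": "move_arm", "body": {"deltas": [[0.3, 0, -0.02, 0, 0, 0, 1], [0.3, 0, 0, 0, 0, 0, 1], [0.2, 0, 0, 0, 0, 0, 1], [0.15, 0, 0, 0, 0, 0, 1], [0, 0, 0, 0, 0, 0, 1]]}}

```text
t: 20.85
ee_pos: [0.5307, -0.3485, -0.0097]
ee_rot: [0.872, 1.388, -0.871]
force: [-0.3, -0.3, -3.9]
width: 0.622
```

```bash
python3 p.py .530 -.348 -.014 115.5
```

```text
t 20.85 pos [ 0.5307 -0.3485 -0.0097] jaw yaw -64.2 down [ 0.001 -0.    -1.   ] q7 -0.62 w 0.622
rot units [ 0.04  0.   -0.01] shift units, now-axes [ 0.14 -0.01 -0.02] after-turn axes [ 0.14 -0.01 -0.02]
F [-0.3 -0.3 -3.9] q [ 0.55  0.9  -0.03  1.7   0.04  0.54 -0.62]
```

Already past the post top with no contact; easing down.

Call:
{"method": "move_arm", "body": {"deltas": [[0.07, 0, 0, 0, 0, 0, 1], [0.05, 0, 0, 0, 0, 0, 1], [0.03, 0, 0, 0, 0, 0, 1]]}}

```text
t: 21.22
ee_pos: [0.5312, -0.3488, -0.0139]
ee_rot: [0.872, 1.387, -0.871]
force: [-0.6, 0.9, -0.5]
width: 0.627
```

Call:
{"method": "move_arm", "body": {"deltas": [[0.04, 0, 0, 0, 0, 0, 1], [0.03, 0, 0, 0, 0, 0, 1]]}}

```text
t: 21.48
ee_pos: [0.5312, -0.3488, -0.0139]
ee_rot: [0.872, 1.387, -0.871]
force: [-1.6, 0.9, 3.0]
width: 0.623
```

Seated at the predicted height. Release.

Call:
{"method": "move_arm", "body": {"deltas": [[0, 0, 0, 0, 0, 0, 0.3], [0, 0, 0, 0, 0, 0, 0.2], [0, 0, 0, 0, 0, 0, 0], [0, 0, 0, 0, 0, 0, 0], [-0.4, 0, 0, 0, 0, 0, 0], [-0.9, 0, 0, 0, 0, 0, 0], [-0.9, 0, 0, 0, 0, 0, 0], [-0.9, 0, 0, 0, 0, 0, 0], [-0.9, 0, 0, 0, 0, 0, 0], [0, 0, 0, 0, 0, 0, 0]]}}

```text
t: 22.72
ee_pos: [0.5329, -0.35, 0.1142]
ee_rot: [0.871, 1.38, -0.87]
force: [0.9, 0.4, 0.6]
width: 0.998
```

```bash
python3 p.py .6253 -.170 .10 119.5;python3 - <<'E'
from h import *
from rig import cams
for n,(x,y) in {"side":(270,240)}.items():
    c=cams.read_camera(n);f=c["frame"][:,:,::-1]
    cv2.imwrite(f"pics/l_{n}.png",cv2.resize(f[y:y+150,x:x+130],None,fx=4,fy=4,interpolation=cv2.INTER_CUBIC))
E
```

```text
t 22.725 pos [ 0.5329 -0.35    0.1142] jaw yaw -64.2 down [ 0.008 -0.004 -1.   ] q7 -0.61 w 0.998
rot units [-0.46  0.05 -0.04] shift units, now-axes [ 0.47  5.38 -4.07] after-turn axes [ 0.47  5.64 -3.71]
F [0.9 0.4 0.6] q [ 0.56  0.72 -0.04  1.66  0.03  0.76 -0.61]
```

View pics/l_side.png

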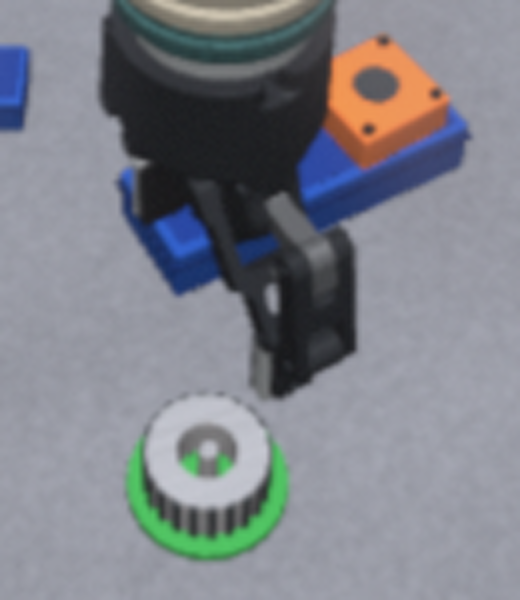

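The gear is seated on the stand with the post showing in its bore. Now the end cap.

```bash
python3 - <<'E'
from h import *
s=load("side1.npz");t=load("top1.npz")
print("label side",cast(s,(363.6,260.6),.059),"top",cast(t,(376/4+300-.4,186/4+110-.4),.059))
E
```

```text
label side [[ 0.62720764 -0.17040706  0.059     ]] top [[ 0.62605943 -0.17057376  0.059     ]]
```

Call:
{"method": "move_arm", "body": {"deltas": [[0, 0, 0, -0.46, 0.05, -0.04, 0], [0, 0.94, -0.62, 0, 0, 0, 0], [0, 0.94, -0.62, 0, 0, 0, 0], [0, 0.94, -0.62, 0, 0, 0, 0], [0, 0.94, -0.62, 0, 0, 0, 0], [0, 0.94, -0.62, 0, 0, 0, 0], [0, 0.94, -0.62, 0, 0, 0, 0], [0, 0, 0, 0, 0, 0, 0], [0, 0, 0, 0, 0, 0, 0]]}}

```text
t: 23.9
ee_pos: [0.619, -0.1628, 0.1023]
ee_rot: [0.821, 1.43, -0.83]
force: [-0.3, -1.7, 0.4]
width: 0.999
```

```bash
python3 p.py .6253 -.171 .06 119.6
```

```text
t 23.9 pos [ 0.619  -0.1628  0.1023] jaw yaw -60.6 down [-0.02   0.005 -1.   ] q7 -0.86 w 0.999
rot units [-0.02 -0.1   0.11] shift units, now-axes [1.4  0.07 0.36] after-turn axes [1.41 0.05 0.34]
F [-0.3 -1.7  0.4] q [ 0.23  0.75 -0.03  1.62  0.02  0.79 -0.86]
```

Call:
{"method": "move_arm", "body": {"deltas": [[0, 0.07, 0.36, 0, -0.1, 0.11, 0], [0.4, 0, 0, 0, 0, 0, 0], [0.4, 0, 0, 0, 0, 0, 0], [0.4, 0, 0, 0, 0, 0, 0], [0, 0, 0, 0, 0, 0, 0]]}}

```text
t: 24.52
ee_pos: [0.6237, -0.1759, 0.062]
ee_rot: [0.826, 1.409, -0.829]
force: [0.4, -0.4, 0.1]
width: 1.004
```

```bash
python3 p.py .626 -.1705 .0135 119.6
```

```text
t 24.525 pos [ 0.6237 -0.1759  0.062 ] jaw yaw -60.9 down [-0.002 -0.001 -1.   ] q7 -0.86 w 1.004
rot units [-0.06 -0.    0.02] shift units, now-axes [ 1.62  0.16 -0.12] after-turn axes [ 1.62  0.16 -0.12]
F [ 0.4 -0.4  0.1] q [ 0.25  0.81 -0.02  1.64  0.03  0.7  -0.86]
```

Call:
{"method": "move_arm", "body": {"deltas": [[0, 0.16, -0.12, -0.06, 0, 0.02, 0], [0.4, 0, 0, 0, 0, 0, 0], [0.4, 0, 0, 0, 0, 0, 0], [0.4, 0, 0, 0, 0, 0, 0], [0.3, 0, 0, 0, 0, 0, 0], [0, 0, 0, 0, 0, 0, 0]]}}

```text
t: 25.28
ee_pos: [0.6266, -0.1694, 0.0137]
ee_rot: [0.821, 1.411, -0.819]
force: [0.4, -0.3, 0.1]
width: 0.997
```

```bash
python3 p.py .626 -.1705 .0135 119.6;python3 - <<'E'
from h import *
from rig import cams
for n,(x,y) in {"side":(290,190)}.items():
    c=cams.read_camera(n);f=c["frame"][:,:,::-1]
    cv2.imwrite(f"pics/m_{n}.png",cv2.resize(f[y:y+110,x:x+120],None,fx=5,fy=5,interpolation=cv2.INTER_CUBIC))
E
```

```text
t 25.275 pos [ 0.6266 -0.1694  0.0137] jaw yaw -60.3 down [ 0.001  0.001 -1.   ] q7 -0.86 w 0.997
rot units [ 0.01 -0.   -0.01] shift units, now-axes [ 0.01 -0.04  0.02] after-turn axes [ 0.01 -0.04  0.02]
F [ 0.4 -0.3  0.1] q [ 0.24  0.88 -0.03  1.66  0.03  0.61 -0.86]
```

View pics/m_side.png

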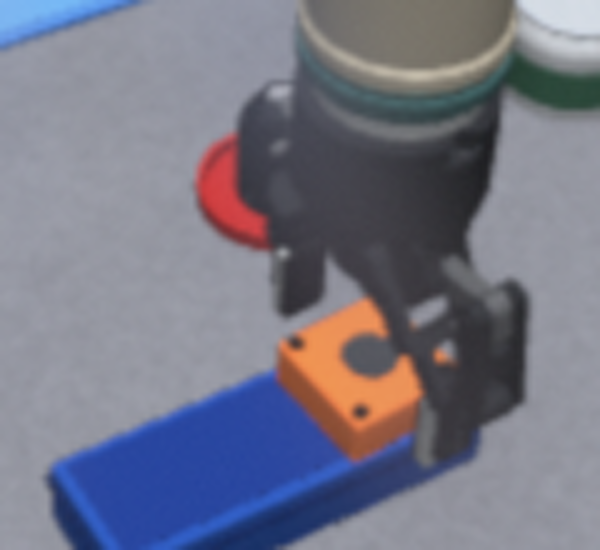

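Fingers straddle the cap. Rising 2 mm to keep the tips off the box, then closing.

Call:
{"method": "move_arm", "body": {"deltas": [[-0.07, -0.04, 0.02, 0, 0, 0, 0], [0, 0, 0, 0, 0, 0, 0.2], [0, 0, 0, 0, 0, 0, 0.28], [0, 0, 0, 0, 0, 0, 0.33], [0, 0, 0, 0, 0, 0, 0.36], [0, 0, 0, 0, 0, 0, 0.4]]}}

```text
t: 26.08
ee_pos: [0.6275, -0.1712, 0.0184]
ee_rot: [0.821, 1.407, -0.818]
force: [-1.3, -0.1, 2.1]
width: 0.625
```

Call:
{"method": "move_arm", "body": {"deltas": [[0, 0, 0, 0, 0, 0, 0.6], [0, 0, 0, 0, 0, 0, 1], [0, 0, 0, 0, 0, 0, 1]]}}

```text
t: 26.45
ee_pos: [0.6274, -0.1712, 0.0183]
ee_rot: [0.821, 1.407, -0.818]
force: [-0.6, 0.2, 1.4]
width: 0.62
```

Call:
{"method": "move_arm", "body": {"deltas": [[-0.2, 0, 0, 0, 0, 0, 1], [-0.4, 0, 0, 0, 0, 0, 1], [-0.8, 0, 0, 0, 0, 0, 1], [-0.9, 0, 0, 0, 0, 0, 1], [-0.9, 0, 0, 0, 0, 0, 1], [-0.7, 0, 0, 0, 0, 0, 1], [0, 0, 0, 0, 0, 0, 1]]}}

```text
t: 27.32
ee_pos: [0.6264, -0.1709, 0.1413]
ee_rot: [0.821, 1.407, -0.817]
force: [0.5, 0.4, -1.9]
width: 0.618
```

```bash
python3 p.py .4785 .359 .14 166.4;python3 - <<'E'
from h import *
from rig import cams
for n,(x,y) in {"side":(290,190)}.items():
    c=cams.read_camera(n);f=c["frame"][:,:,::-1]
    cv2.imwrite(f"pics/n_{n}.png",cv2.resize(f[y:y+130,x:x+120],None,fx=4.5,fy=4.5,interpolation=cv2.INTER_CUBIC))
E
```

```text
t 27.325 pos [ 0.6264 -0.1709  0.1413] jaw yaw -60.3 down [ 0.004  0.    -1.   ] q7 -0.85 w 0.618
rot units [-5.84  0.02 -0.02] shift units, now-axes [  0.03   4.47 -17.79] after-turn axes [ 0.04 16.01 -8.94]
F [ 0.5  0.4 -1.9] q [ 0.24  0.7  -0.03  1.59  0.03  0.84 -0.85]
```

View pics/n_side.png

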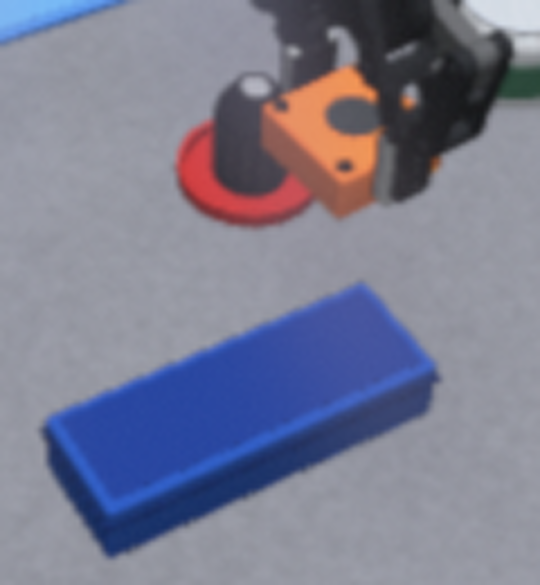

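Call:
{"method": "move_arm", "body": {"deltas": [[0, 0, 0, -0.98, 0, 0, 1], [0, 0, 0, -0.98, 0, 0, 1], [0, 0, 0, -0.98, 0, 0, 1], [0, 0, 0, -0.98, 0, 0, 1], [0, 0, 0, -0.98, 0, 0, 1], [0, 0, 0, -0.98, 0, 0, 1], [0, 0.5, -0.28, 0, 0, 0, 1], [0, 0.9, -0.5, 0, 0, 0, 1], [0, 0.9, -0.5, 0, 0, 0, 1], [0, 0.9, -0.5, 0, 0, 0, 1]]}}

```text
t: 28.62
ee_pos: [0.5824, -0.0601, 0.129]
ee_rot: [0.175, 1.584, -0.168]
force: [-0.0, 0.5, -1.8]
width: 0.62
```

```bash
python3 p.py .4785 .359 .14 166.4
```

```text
t 28.625 pos [ 0.5824 -0.0601  0.129 ] jaw yaw -12.5 down [-0.019  0.006 -1.   ] q7 -0.36 w 0.62
rot units [ 0.14 -0.14 -0.01] shift units, now-axes [-0.21 12.89 -6.41] after-turn axes [-0.37 12.76 -6.65]
F [-0.   0.5 -1.8] q [ 0.22  0.66 -0.26  1.76  0.22  0.77 -0.36]
```

Call:
{"method": "move_arm", "body": {"deltas": [[-0.1, 0.95, -0.48, 0.1, -0.14, 0, 1], [-0.05, 0.95, -0.5, 0, 0, 0, 1], [0, 0.95, -0.5, 0, 0, 0, 1], [0, 0.95, -0.5, 0, 0, 0, 1], [0, 0.95, -0.5, 0, 0, 0, 1], [0, 0.95, -0.5, 0, 0, 0, 1], [0, 0.95, -0.5, 0, 0, 0, 1], [0, 0.95, -0.5, 0, 0, 0, 1], [0, 0.95, -0.5, 0, 0, 0, 1], [0, 0.95, -0.5, 0, 0, 0, 1], [0, 0.95, -0.5, 0, 0, 0, 1], [0, 0.95, -0.5, 0, 0, 0, 1]]}}

```text
t: 30.12
ee_pos: [0.4669, 0.3395, 0.1306]
ee_rot: [0.202, 1.58, -0.199]
force: [0.6, -0.9, -1.2]
width: 0.624
```

```bash
python3 p.py .4785 .359 .10 166.4
```

```text
t 30.125 pos [0.4669 0.3395 0.1306] jaw yaw -14.6 down [-0.018  0.004 -1.   ] q7 -1.08 w 0.624
rot units [-0.12 -0.13  0.  ] shift units, now-axes [1.02 0.73 0.23] after-turn axes [1.02 0.72 0.22]
F [ 0.6 -0.9 -1.2] q [-0.53  0.64 -0.21  1.79  0.16  0.74 -1.08]
```

Call:
{"method": "move_arm", "body": {"deltas": [[0, 0.72, 0.22, -0.12, -0.13, 0, 1], [0, 0, 0, 0, 0, 0, 1], [0.5, 0, 0, 0, 0, 0, 1], [0.6, 0, 0, 0, 0, 0, 1], [0.6, 0, 0, 0, 0, 0, 1], [0, 0, 0, 0, 0, 0, 1]]}}

```text
t: 30.88
ee_pos: [0.4694, 0.3579, 0.0735]
ee_rot: [0.185, 1.572, -0.196]
force: [0.1, -0.2, -1.0]
width: 0.619
```

```bash
python3 p.py .4785 .359 -.0125 166.4
```

```text
t 30.875 pos [0.4694 0.3579 0.0735] jaw yaw -13.9 down [-0.01  -0.005 -1.   ] q7 -1.12 w 0.619
rot units [-0.04 -0.06  0.06] shift units, now-axes [2.86 0.13 0.31] after-turn axes [2.87 0.11 0.29]
F [ 0.1 -0.2 -1. ] q [-0.58  0.74 -0.18  1.79  0.2   0.64 -1.12]
```

Call:
{"method": "move_arm", "body": {"deltas": [[0, 0.13, 0.31, -0.04, -0.06, 0.06, 1], [0, 0, 0, 0, 0, 0, 1], [0.5, 0, 0, 0, 0, 0, 1], [0.5, 0, 0, 0, 0, 0, 1], [0.5, 0, 0, 0, 0, 0, 1], [0, 0, 0, 0, 0, 0, 1]]}}

```text
t: 31.62
ee_pos: [0.4804, 0.3584, 0.0257]
ee_rot: [0.189, 1.562, -0.187]
force: [0.4, -0.0, -2.1]
width: 0.617
```

```bash
python3 p.py .4785 .359 -.0125 166.4;python3 - <<'E'
from h import *
from rig import cams
for n,(x,y) in {"side":(240,80)}.items():
    c=cams.read_camera(n);f=c["frame"][:,:,::-1]
    cv2.imwrite(f"pics/o_{n}.png",cv2.resize(f[y:y+90,x:x+100],None,fx=6,fy=6,interpolation=cv2.INTER_CUBIC))
E
```

```text
t 31.625 pos [0.4804 0.3584 0.0257] jaw yaw -13.7 down [ 0.001  0.001 -1.   ] q7 -1.13 w 0.617
rot units [-0.01  0.   -0.01] shift units, now-axes [ 1.27  0.   -0.07] after-turn axes [ 1.27  0.   -0.07]
F [ 0.4 -0.  -2.1] q [-0.59  0.81 -0.16  1.8   0.22  0.55 -1.13]
```

View pics/o_side.png

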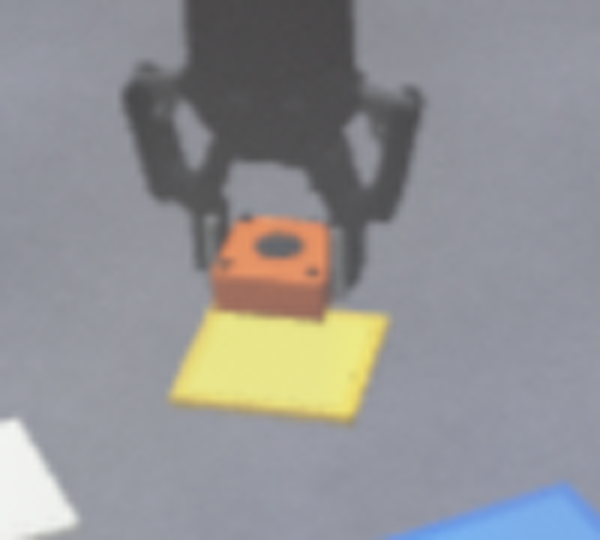

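Call:
{"method": "move_arm", "body": {"deltas": [[0.4, 0, -0.07, 0, 0, 0, 1], [0.3, 0, 0, 0, 0, 0, 1], [0.25, 0, 0, 0, 0, 0, 1], [0.15, 0, 0, 0, 0, 0, 1], [0, 0, 0, 0, 0, 0, 1]]}}

```text
t: 32.3
ee_pos: [0.4791, 0.3601, -0.0085]
ee_rot: [0.19, 1.56, -0.185]
force: [-0.4, 0.3, -0.8]
width: 0.619
```

```bash
python3 p.py .4785 .359 -.0125 166.4
```

```text
t 32.3 pos [ 0.4791  0.3601 -0.0085] jaw yaw -13.7 down [ 0.003  0.003 -1.   ] q7 -1.14 w 0.619
rot units [-0.01  0.01 -0.02] shift units, now-axes [ 0.13 -0.04 -0.01] after-turn axes [ 0.13 -0.04 -0.01]
F [-0.4  0.3 -0.8] q [-0.6   0.87 -0.14  1.81  0.23  0.48 -1.14]
```

Call:
{"method": "move_arm", "body": {"deltas": [[0.07, -0.03, 0, 0, 0.01, -0.02, 1], [0.04, 0, 0, 0, 0, 0, 1], [0.03, 0, 0, 0, 0, 0, 1]]}}

```text
t: 32.67
ee_pos: [0.4795, 0.3595, -0.0123]
ee_rot: [0.189, 1.561, -0.187]
force: [-0.2, -0.0, -1.8]
width: 0.618
```

Call:
{"method": "move_arm", "body": {"deltas": [[0.04, 0, 0, 0, 0, 0, 1], [0.03, 0, 0, 0, 0, 0, 1]]}}

```text
t: 32.92
ee_pos: [0.4795, 0.3595, -0.0127]
ee_rot: [0.189, 1.561, -0.187]
force: [-2.0, -1.6, 6.0]
width: 0.621
```

Contact at the predicted height. Release and retreat.

Call:
{"method": "move_arm", "body": {"deltas": [[0, 0, 0, 0, 0, 0, 0.3], [0, 0, 0, 0, 0, 0, 0.2], [0, 0, 0, 0, 0, 0, 0], [0, 0, 0, 0, 0, 0, 0], [-0.4, 0, 0, 0, 0, 0, 0], [-0.9, 0, 0, 0, 0, 0, 0], [-0.9, 0, 0, 0, 0, 0, 0], [-0.9, 0, 0, 0, 0, 0, 0], [-0.9, 0, 0, 0, 0, 0, 0], [0, 0, 0, 0, 0, 0, 0]]}}

```text
t: 34.17
ee_pos: [0.4801, 0.3602, 0.115]
ee_rot: [0.191, 1.558, -0.184]
force: [-0.0, -0.8, -0.6]
width: 1.002
```

```bash
python3 p.py .585 -.187 .12 115.5;python3 - <<'E'
from h import *
from rig import cams
for n in("side","top"):
    c=cams.read_camera(n);np.savez(f"{n}6.npz",**c);H=hsv(c)
    for k in blobs(cv2.inRange(H,(5,140,120),(18,255,255))):
        r=rect(c,k,.028)
        if r[1]>250 and r[0]<600: print(n,"cap",r)
    for k in blobs(cv2.inRange(H,(22,100,100),(36,255,255))):
        print(n,"mat",rect(c,k,.004))
    b=(370,135,430,210) if n=="top" else (295,225,395,315)
    m=np.zeros((400,640),np.uint8);x0,y0,x1,y1=b
    m[y0:y1,x0:x1]=cv2.inRange(H,(100,120,40),(130,255,255))[y0:y1,x0:x1]
    k=max(blobs(m),key=cv2.contourArea); print(n,"box",rect(c,k,.035), cv2.approxPolyDP(cv2.convexHull(k),2,True)[:,0].tolist())
    x,y,w,h=(295,225,100,90) if n=="side" else (370,130,70,80)
    f=c["frame"][:,:,::-1]
    cv2.imwrite(f"pics/q_{n}.png",cv2.resize(f[y:y+h,x:x+w],None,fx=7,fy=7,interpolation=cv2.INTER_CUBIC))
    if n=="side": cv2.imwrite("pics/q_cap.png",cv2.resize(f[100:180,240:330],None,fx=6,fy=6,interpolation=cv2.INTER_CUBIC))
E
```

```text
t 34.175 pos [0.4801 0.3602 0.115 ] jaw yaw -13.7 down [ 0.005  0.004 -1.   ] q7 -1.1 w 1.002
rot units [ 6.35  0.01 -0.04] shift units, now-axes [ -0.21 -16.89   7.71] after-turn axes [-0.17 -4.7  17.97]
F [-0.  -0.8 -0.6] q [-0.57  0.68 -0.19  1.76  0.19  0.71 -1.1 ]
side cap [ -21.4 1235.5  404.3  101.   -75.9]
side cap [ 174.3 1382.8  394.4  161.7  -76.3]
side mat [478.8 359.7  90.4  88.4  76.3]
side box [ 585.7 -200.   176.9   76.1   25.4] [[385, 270], [382, 281], [316, 312], [301, 292], [302, 282], [370, 253]]
top cap [248.5 979.2 140.   70.2  18.4]
top cap [479.2 361.1  26.2  25.5  89.9]
top cap [474.4 337.7  51.3  21.1  -6.3]
top mat [478.3 360.2  91.6  90.5  76.2]
top box [ 584.8 -185.5  169.9   62.6   25.7] [[393, 141], [421, 193], [404, 203], [400, 201], [376, 152], [378, 148]]
```

View pics/q_top.png

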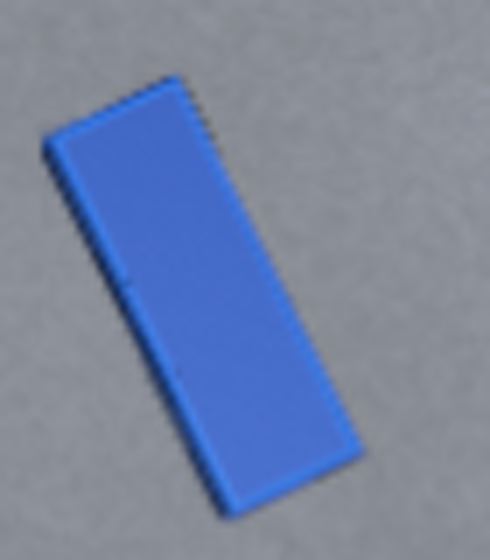

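View pics/q_side.png

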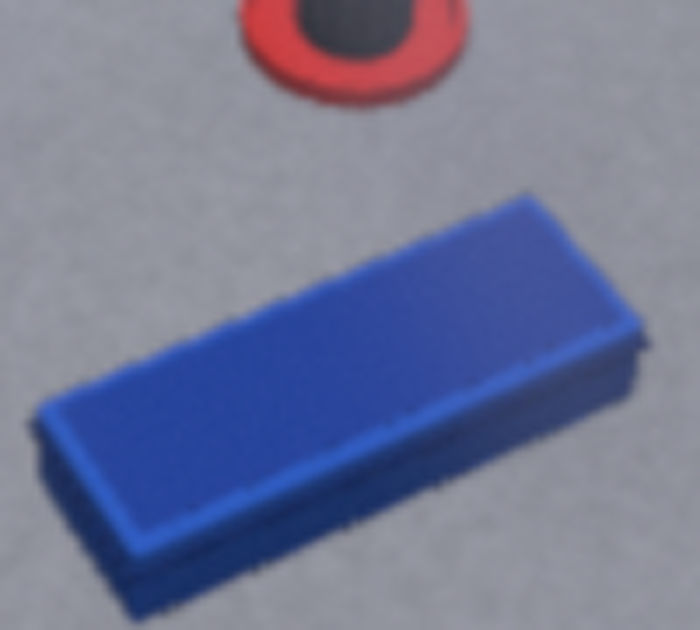

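View pics/q_cap.png

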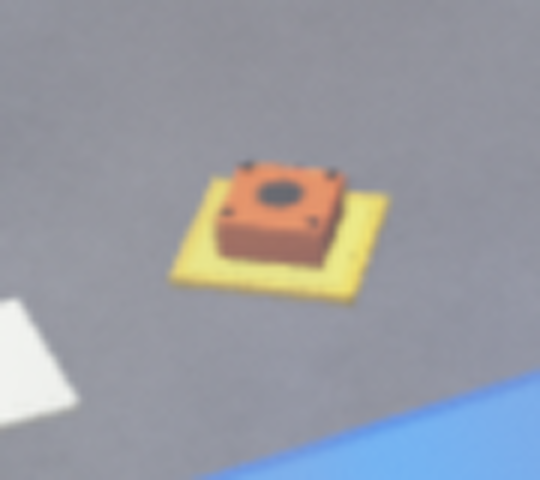

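Cap square on the yellow mat (side crop 280,215); box bare and unmoved. I take the box centre from its four top corners in both views.

```bash
python3 - <<'E'
from h import *
for n,o,C in(("top",(370,130),[(180,76),(46,140),(230,518),(364,455)]),("side",(295,225),[(525,193),(40,412),(140,555),(643,325)])):
    c=load(n+"6.npz");P=cast(c,np.array(C)/7+o-.43,.035)[:,:2]*1000
    print(n,P.mean(0).round(1)); e=np.roll(P,-1,0)-P
    print(np.linalg.norm(e,axis=1).round(1),(np.degrees(np.arctan2(e[:,1],e[:,0]))%180).round(1))
# blue mat both views
for n in("top","side"):
    c=load(n+"0.npz");H=hsv(c);k=[k for k in blobs(cv2.inRange(H,(98,100,200),(112,255,255))) if 240<k[:,0,0].mean()<320]
    k=max(k,key=cv2.contourArea);q=cv2.boxPoints(cv2.minAreaRect(k));print(n,"mat",rect(c,k,.004))
    ap=cv2.approxPolyDP(k,6,True)[:,0];P=cast(c,ap,.004)[:,:2]*1000;print(ap.tolist(),P.round(1).tolist(),P.mean(0).round(1))
    e=np.roll(P,-1,0)-P;print(np.linalg.norm(e,axis=1).round(1),(np.degrees(np.arctan2(e[:,1],e[:,0]))%180).round(1))
E
```

```text
top [ 584.8 -187.8]
[ 59.8 167.7  59.1 168.2] [115.4  25.2 114.8  25. ]
side [ 586.4 -189.8]
[166.4  56.  166.2  59.1] [ 26.6 116.6  25.5 116.4]
top mat [536.6 165.7 200.2  90.   24.8]
[[273, 153], [247, 168], [276, 228], [302, 214]] [[645.1, 169.2], [602.1, 244.6], [429.0, 159.9], [468.8, 85.3]] [536.3 164.8]
[ 86.8 192.7  84.5 195.2] [119.7  26.1 118.1  25.5]
side mat [536.  166.9 197.7  89.3  25.5]
[[350, 177], [331, 161], [269, 182], [284, 200]] [[643.9, 170.2], [600.0, 244.4], [430.4, 160.9], [468.7, 87.0]] [535.7 165.7]
[ 86.3 189.1  83.2 193.9] [120.6  26.2 117.4  25.4]
```

Call:
{"method": "move_arm", "body": {"deltas": [[0, -0.8, 0.36, 0, 0, 0, 0], [0, -0.95, 0.43, 0, 0, 0, 0], [0, -0.95, 0.43, 0, 0, 0, 0], [0, -0.95, 0.43, 0, 0, 0, 0], [0, -0.95, 0.43, 0, 0, 0, 0], [0, -0.95, 0.43, 0, 0, 0, 0], [0, -0.95, 0.43, 0, 0, 0, 0], [0, -0.95, 0.43, 0, 0, 0, 0], [0, -0.95, 0.43, 0, 0, 0, 0], [0, -0.95, 0.43, 0, 0, 0, 0]]}}

```text
t: 35.52
ee_pos: [0.5289, 0.0476, 0.102]
ee_rot: [0.176, 1.581, -0.188]
force: [0.8, 0.7, -0.2]
width: 1.001
```

```bash
python3 p.py .585 -.187 .12 115.5
```

```text
t 35.525 pos [0.5289 0.0476 0.102 ] jaw yaw -13.3 down [-0.019 -0.005 -1.   ] q7 -0.61 w 1.001
rot units [ 6.41 -0.09  0.12] shift units, now-axes [-0.6  -7.19  3.6 ] after-turn axes [-0.6  -1.68  7.86]
F [ 0.8  0.7 -0.2] q [ 0.01  0.64 -0.24  1.93  0.24  0.62 -0.61]
```

Call:
{"method": "move_arm", "body": {"deltas": [[-0.2, 0, 0, 0.92, -0.09, 0.12, 0], [-0.2, 0, 0, 0.92, 0, 0, 0], [-0.2, 0, 0, 0.92, 0, 0, 0], [0, 0, 0, 0.92, 0, 0, 0], [0, 0, 0, 0.92, 0, 0, 0], [0, 0, 0, 0.92, 0, 0, 0], [0, 0, 0, 0.92, 0, 0, 0], [0, 0, 0, 0, 0, 0, 0]]}}

```text
t: 36.52
ee_pos: [0.5217, 0.0414, 0.1117]
ee_rot: [0.901, 1.394, -0.916]
force: [0.8, -0.5, -0.6]
width: 1.001
```

```bash
python3 p.py .585 -.1885 .12 115.4
```

```text
t 36.525 pos [0.5217 0.0414 0.1117] jaw yaw -66.8 down [-0.021  0.003 -1.   ] q7 -1.27 w 1.001
rot units [-0.28 -0.08  0.13] shift units, now-axes [-0.34 -1.08  7.87] after-turn axes [-0.28 -1.38  7.83]
F [ 0.8 -0.5 -0.6] q [-0.14  0.61  0.02  1.95 -0.03  0.61 -1.27]
```

Call:
{"method": "move_arm", "body": {"deltas": [[-0.1, -0.15, 0.8, -0.28, -0.08, 0.13, 0], [-0.1, -0.17, 0.96, 0, 0, 0, 0], [0, -0.17, 0.96, 0, 0, 0, 0], [0, -0.17, 0.96, 0, 0, 0, 0], [0, -0.17, 0.96, 0, 0, 0, 0], [0, -0.17, 0.96, 0, 0, 0, 0], [0, -0.17, 0.96, 0, 0, 0, 0], [0, -0.17, 0.96, 0, 0, 0, 0], [0, 0, 0, 0, 0, 0, 0], [0, 0, 0, 0, 0, 0, 0]]}}

```text
t: 37.78
ee_pos: [0.5805, -0.1836, 0.11]
ee_rot: [0.852, 1.41, -0.859]
force: [0.7, 1.1, 0.7]
width: 0.999
```

```bash
python3 p.py .585 -.1885 .03 115.4
```

```text
t 37.775 pos [ 0.5805 -0.1836  0.11  ] jaw yaw -62.9 down [-0.013  0.003 -1.   ] q7 -0.86 w 0.999
rot units [ 0.22 -0.06  0.07] shift units, now-axes [2.67 0.09 0.24] after-turn axes [2.67 0.06 0.21]
F [0.7 1.1 0.7] q [ 0.28  0.7  -0.03  1.72  0.03  0.74 -0.86]
```

Call:
{"method": "move_arm", "body": {"deltas": [[0, 0.09, 0.22, 0.22, -0.06, 0.07, 0], [0, 0, 0, 0, 0, 0, 0], [0.7, 0, 0, 0, 0, 0, 0], [0.7, 0, 0, 0, 0, 0, 0], [0.7, 0, 0, 0, 0, 0, 0], [0.4, 0, 0, 0, 0, 0, 0], [0, 0, 0, 0, 0, 0, 0]]}}

```text
t: 38.65
ee_pos: [0.5874, -0.1826, 0.0339]
ee_rot: [0.874, 1.388, -0.87]
force: [-0.6, 0.4, 0.5]
width: 0.999
```

```bash
python3 p.py .585 -.1885 -.018 115.4
```

```text
t 38.65 pos [ 0.5874 -0.1826  0.0339] jaw yaw -64.2 down [ 0.002  0.002 -1.   ] q7 -0.89 w 0.999
rot units [ 0.05 -0.01 -0.02] shift units, now-axes [ 1.73 -0.16  0.14] after-turn axes [ 1.73 -0.16  0.14]
F [-0.6  0.4  0.5] q [ 0.27  0.81 -0.02  1.75  0.02  0.58 -0.89]
```

Call:
{"method": "move_arm", "body": {"deltas": [[0, -0.16, 0.15, 0.05, 0, -0.02, 0], [0, 0, 0, 0.0, 0, 0, 0], [0.3, 0, 0, 0, 0, 0, 0], [0, 0, 0, 0, 0, 0, 0]]}}

```text
t: 39.15
ee_pos: [0.5863, -0.1898, 0.0266]
ee_rot: [0.878, 1.384, -0.877]
force: [-0.2, 0.4, 0.0]
width: 1.0
```

```bash
python3 p.py .585 -.1885 -.018 115.4;python3 - <<'E'
from h import *
from rig import cams
c=cams.read_camera("side");f=c["frame"][:,:,::-1]
cv2.imwrite("pics/r.png",cv2.resize(f[200:320,280:400],None,fx=5,fy=5,interpolation=cv2.INTER_CUBIC))
E
```

```text
t 39.15 pos [ 0.5863 -0.1898  0.0266] jaw yaw -64.7 down [ 0.003 -0.001 -1.   ] q7 -0.88 w 1.0
rot units [-0.01  0.01 -0.01] shift units, now-axes [ 1.49 -0.02 -0.06] after-turn axes [ 1.49 -0.02 -0.06]
F [-0.2  0.4  0. ] q [ 0.28  0.82 -0.02  1.75  0.02  0.56 -0.88]
```

View pics/r.png

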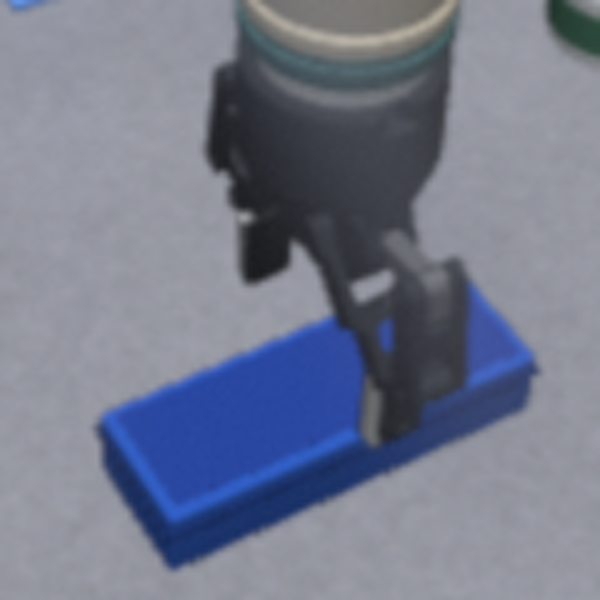

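Call:
{"method": "move_arm", "body": {"deltas": [[0.3, -0.02, -0.06, 0, 0, 0, 0], [0.3, 0, 0, 0, 0, 0, 0], [0.3, 0, 0, 0, 0, 0, 0], [0.3, 0, 0, 0, 0, 0, 0], [0.2, 0, 0, 0, 0, 0, 0], [0, 0, 0, 0, 0, 0, 0]]}}

```text
t: 39.95
ee_pos: [0.5851, -0.188, -0.0188]
ee_rot: [0.878, 1.384, -0.876]
force: [-0.0, -0.4, -0.3]
width: 1.001
```

```bash
python3 p.py .585 -.1885 -.018 115.4;python3 - <<'E'
from h import *
from rig import cams
c=cams.read_camera("side");f=c["frame"][:,:,::-1]
cv2.imwrite("pics/s.png",cv2.resize(f[200:320,280:400],None,fx=5,fy=5,interpolation=cv2.INTER_CUBIC))
E
```

```text
t 39.95 pos [ 0.5851 -0.188  -0.0188] jaw yaw -64.7 down [ 0.002 -0.    -1.   ] q7 -0.89 w 1.001
rot units [-0.01  0.01 -0.01] shift units, now-axes [-0.03 -0.01  0.01] after-turn axes [-0.03 -0.01  0.01]
F [-0.  -0.4 -0.3] q [ 0.28  0.89 -0.02  1.77  0.03  0.48 -0.89]
```

View pics/s.png

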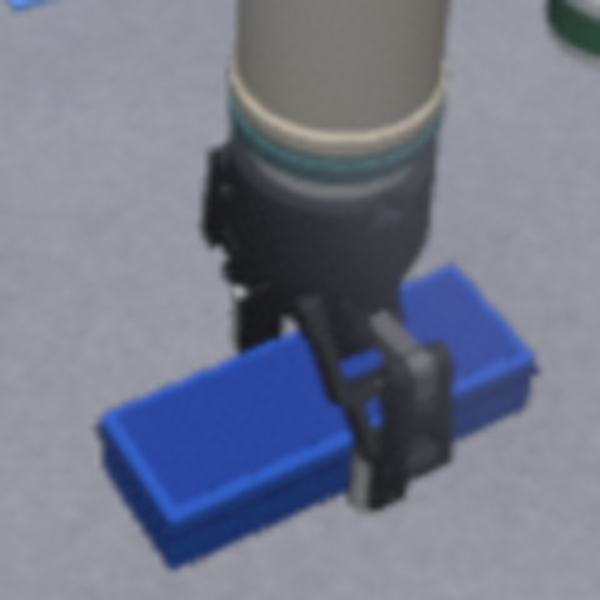

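Fingers straddle the box at mid-length. Closing.

Call:
{"method": "move_arm", "body": {"deltas": [[0, 0, 0, 0, 0, 0, 0.15], [0, 0, 0, 0, 0, 0, 0.22], [0, 0, 0, 0, 0, 0, 0.26], [0, 0, 0, 0, 0, 0, 0.3], [0, 0, 0, 0, 0, 0, 0.4], [0, 0, 0, 0, 0, 0, 0.7], [0, 0, 0, 0, 0, 0, 1], [0, 0, 0, 0, 0, 0, 1]]}}

```text
t: 41.0
ee_pos: [0.5864, -0.1889, -0.017]
ee_rot: [0.878, 1.381, -0.876]
force: [0.2, -0.9, 0.4]
width: 0.695
```

```bash
python3 p.py .536 .166 .05 115.2
```

```text
t 41.0 pos [ 0.5864 -0.1889 -0.017 ] jaw yaw -64.7 down [ 0.005 -0.002 -1.   ] q7 -0.89 w 0.695
rot units [ 0.02  0.03 -0.03] shift units, now-axes [ -2.26   3.55 -11.4 ] after-turn axes [ -2.23   3.52 -11.42]
F [ 0.2 -0.9  0.4] q [ 0.28  0.89 -0.02  1.76  0.03  0.48 -0.89]
```

Call:
{"method": "move_arm", "body": {"deltas": [[-0.15, 0, 0, 0, 0, 0, 1], [-0.4, 0, 0, 0, 0, 0, 1], [-0.7, 0, 0, 0, 0, 0, 1], [-0.8, 0, 0, 0, 0, 0, 1], [-0.9, 0, 0, 0, 0, 0, 1], [-0.8, 0, 0, 0, 0, 0, 1], [0, 0, 0, 0, 0, 0, 1]]}}

```text
t: 41.88
ee_pos: [0.5827, -0.1869, 0.0987]
ee_rot: [0.878, 1.388, -0.877]
force: [0.0, 0.8, -4.5]
width: 0.693
```

```bash
python3 p.py .536 .166 .095 115.2;python3 - <<'E'
from h import *
from rig import cams
c=cams.read_camera("side");f=c["frame"][:,:,::-1]
cv2.imwrite("pics/t.png",cv2.resize(f[180:320,270:410],None,fx=4,fy=4,interpolation=cv2.INTER_CUBIC))
E
```

```text
t 41.875 pos [ 0.5827 -0.1869  0.0987] jaw yaw -64.6 down [-0.001  0.001 -1.   ] q7 -0.88 w 0.693
rot units [ 0.02 -0.01  0.  ] shift units, now-axes [  0.14   3.64 -11.29] after-turn axes [  0.12   3.6  -11.31]
F [ 0.   0.8 -4.5] q [ 0.28  0.72 -0.02  1.73  0.02  0.7  -0.88]
```

View pics/t.png

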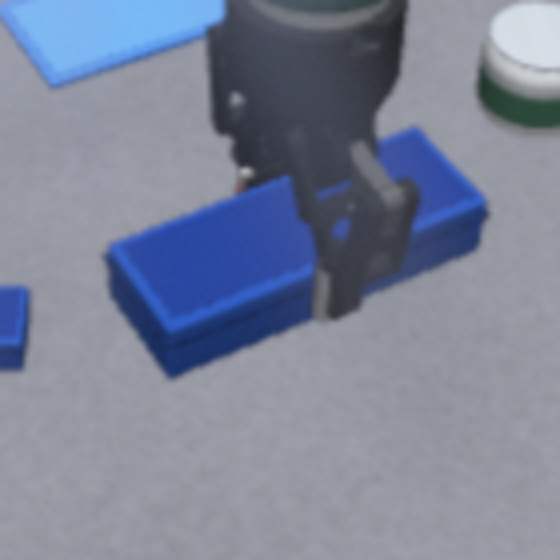

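Call:
{"method": "move_arm", "body": {"deltas": [[-0.05, 0.15, -0.5, 0, 0, 0, 1], [-0.05, 0.28, -0.9, 0, 0, 0, 1], [-0.05, 0.28, -0.9, 0, 0, 0, 1], [-0.05, 0.28, -0.9, 0, 0, 0, 1], [-0.05, 0.28, -0.9, 0, 0, 0, 1], [-0.05, 0.28, -0.9, 0, 0, 0, 1], [-0.05, 0.28, -0.9, 0, 0, 0, 1]]}}

```text
t: 42.8
ee_pos: [0.5458, 0.0088, 0.1008]
ee_rot: [0.875, 1.409, -0.884]
force: [-0.3, -0.7, -4.1]
width: 0.692
```

```bash
python3 p.py .536 .166 .095 115.2
```

```text
t 42.8 pos [0.5458 0.0088 0.1008] jaw yaw -64.6 down [-0.021  0.006 -1.   ] q7 -1.18 w 0.692
rot units [ 0.02 -0.11  0.12] shift units, now-axes [ 0.24  1.95 -4.87] after-turn axes [ 0.19  1.93 -4.88]
F [-0.3 -0.7 -4.1] q [-0.06  0.65  0.    1.89 -0.02  0.62 -1.18]
```

Call:
{"method": "move_arm", "body": {"deltas": [[-0.05, 0.36, -0.9, 0, -0.1, 0.1, 1], [-0.05, 0.36, -0.9, 0, 0, 0, 1], [-0.05, 0.36, -0.9, 0, 0, 0, 1], [-0.05, 0.36, -0.9, 0, 0, 0, 1], [-0.05, 0.36, -0.9, 0, 0, 0, 1], [0, 0, 0, 0, 0, 0, 1], [0, 0, 0, 0, 0, 0, 1]]}}

```text
t: 43.68
ee_pos: [0.5237, 0.1692, 0.1016]
ee_rot: [0.861, 1.41, -0.877]
force: [-0.2, -0.1, -4.9]
width: 0.693
```

```bash
python3 p.py .536 .166 .04 115.2
```

```text
t 43.675 pos [0.5237 0.1692 0.1016] jaw yaw -63.9 down [-0.02   0.001 -1.   ] q7 -1.43 w 0.693
rot units [ 0.12 -0.07  0.13] shift units, now-axes [2.05 0.36 0.3 ] after-turn axes [2.05 0.33 0.27]
F [-0.2 -0.1 -4.9] q [-0.38  0.65  0.03  1.88 -0.04  0.63 -1.43]
```

Call:
{"method": "move_arm", "body": {"deltas": [[0, 0.36, 0.3, 0.12, -0.07, 0.13, 1], [0, 0, 0, 0, 0, 0, 1], [0.5, 0, 0, 0, 0, 0, 1], [0.6, 0, 0, 0, 0, 0, 1], [0.6, 0, 0, 0, 0, 0, 1], [0, 0, 0, 0, 0, 0, 1]]}}

```text
t: 44.42
ee_pos: [0.5376, 0.1613, 0.0458]
ee_rot: [0.883, 1.383, -0.887]
force: [-0.1, 0.7, -5.1]
width: 0.695
```

```bash
python3 p.py .537 .1665 .01 115.1
```

```text
t 44.425 pos [0.5376 0.1613 0.0458] jaw yaw -65.2 down [-0.001 -0.002 -1.   ] q7 -1.44 w 0.695
rot units [-0.04  0.01  0.01] shift units, now-axes [ 1.19  0.06 -0.17] after-turn axes [ 1.19  0.06 -0.17]
F [-0.1  0.7 -5.1] q [-0.36  0.74  0.03  1.9  -0.04  0.5  -1.44]
```

Call:
{"method": "move_arm", "body": {"deltas": [[0, 0.06, -0.17, -0.04, 0.01, 0.01, 1], [0.35, 0, 0, 0, 0, 0, 1], [0.35, 0, 0, 0, 0, 0, 1], [0.3, 0, 0, 0, 0, 0, 1], [0, 0, 0, 0, 0, 0, 1]]}}

```text
t: 45.05
ee_pos: [0.5379, 0.1672, 0.0145]
ee_rot: [0.881, 1.384, -0.88]
force: [0.1, -0.0, -5.1]
width: 0.693
```

```bash
python3 p.py .537 .1665 -.013 115.1; python3 - <<'E'
from h import *
from rig import cams
c=cams.read_camera("side");f=c["frame"][:,:,::-1]
cv2.imwrite("pics/u.png",cv2.resize(f[120:240,250:380],None,fx=5,fy=5,interpolation=cv2.INTER_CUBIC))
E
```

```text
t 45.05 pos [0.5379 0.1672 0.0145] jaw yaw -64.9 down [ 0.001  0.001 -1.   ] q7 -1.44 w 0.693
rot units [ 0.    0.   -0.01] shift units, now-axes [ 0.92 -0.04  0.01] after-turn axes [ 0.92 -0.04  0.01]
F [ 0.1 -0.  -5.1] q [-0.37  0.8   0.03  1.91 -0.05  0.44 -1.44]
```

View pics/u.png

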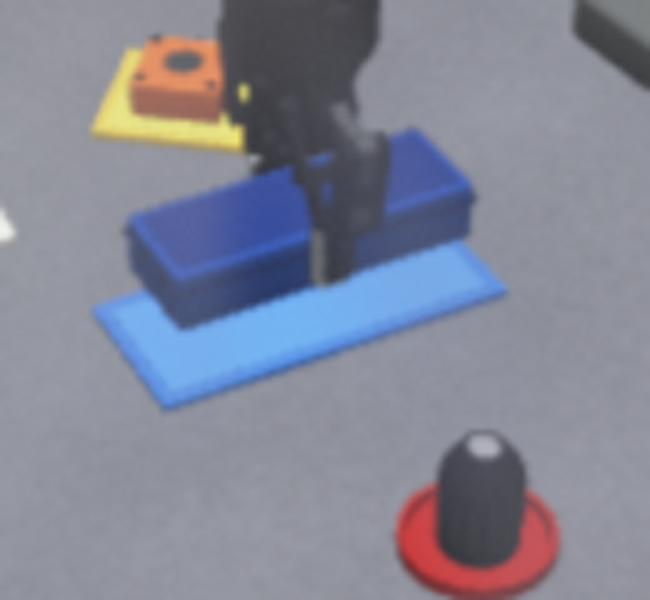

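Box square above the mat. Lowering.

Call:
{"method": "move_arm", "body": {"deltas": [[0.3, -0.04, 0, 0, 0, 0, 1], [0.25, 0, 0, 0, 0, 0, 1], [0.15, 0, 0, 0, 0, 0, 1], [0.08, 0, 0, 0, 0, 0, 1], [0, 0, 0, 0, 0, 0, 1]]}}

```text
t: 45.72
ee_pos: [0.5376, 0.1668, -0.0098]
ee_rot: [0.882, 1.383, -0.878]
force: [0.1, 0.2, -4.9]
width: 0.695
```

```bash
python3 p.py .537 .1665 -.013 115.1
```

```text
t 45.725 pos [ 0.5376  0.1668 -0.0098] jaw yaw -64.9 down [ 0.003  0.001 -1.   ] q7 -1.44 w 0.695
rot units [ 0.    0.   -0.02] shift units, now-axes [ 0.11 -0.02  0.  ] after-turn axes [ 0.11 -0.02  0.  ]
F [ 0.1  0.2 -4.9] q [-0.37  0.84  0.02  1.91 -0.05  0.39 -1.44]
```

Call:
{"method": "move_arm", "body": {"deltas": [[0.07, -0.02, 0, 0, 0, -0.02, 1], [0.04, 0, 0, 0, 0, 0, 1], [0.03, 0, 0, 0, 0, 0, 1]]}}

```text
t: 46.1
ee_pos: [0.5373, 0.1666, -0.013]
ee_rot: [0.881, 1.384, -0.88]
force: [-4.1, -0.2, 10.4]
width: 0.695
```

Call:
{"method": "move_arm", "body": {"deltas": [[0.03, 0, 0, 0, 0, 0, 1], [0.03, 0, 0, 0, 0, 0, 1]]}}

```text
t: 46.35
ee_pos: [0.5374, 0.1667, -0.013]
ee_rot: [0.882, 1.384, -0.88]
force: [-4.4, -0.5, 6.0]
width: 0.696
```

Seated. Release, then retreat up and aside for a clear view.

Call:
{"method": "move_arm", "body": {"deltas": [[0, 0, 0, 0, 0, 0, 0.25], [0, 0, 0, 0, 0, 0, 0.15], [0, 0, 0, 0, 0, 0, 0], [0, 0, 0, 0, 0, 0, 0], [0, 0, 0, 0, 0, 0, 0], [-0.4, 0, 0, 0, 0, 0, 0], [-0.9, 0, 0, 0, 0, 0, 0], [-0.9, 0, 0, 0, 0, 0, 0], [-0.9, 0, 0, 0, 0, 0, 0], [-0.9, 0, 0, 0, 0, 0, 0], [-0.9, 0, 0, 0, 0, 0, 0]]}}

```text
t: 47.72
ee_pos: [0.5373, 0.1666, 0.1409]
ee_rot: [0.883, 1.383, -0.879]
force: [1.4, 0.4, 1.0]
width: 1.0
```

Call:
{"method": "move_arm", "body": {"deltas": [[-0.1, -0.1, 0.95, 0, 0, 0, 0], [-0.1, -0.1, 0.95, 0, 0, 0, 0], [-0.1, -0.1, 0.95, 0, 0, 0, 0], [-0.1, -0.1, 0.95, 0, 0, 0, 0], [-0.1, -0.1, 0.95, 0, 0, 0, 0], [-0.1, -0.1, 0.95, 0, 0, 0, 0], [-0.1, -0.1, 0.95, 0, 0, 0, 0], [-0.1, -0.1, 0.95, 0, 0, 0, 0], [-0.1, -0.1, 0.95, 0, 0, 0, 0], [-0.1, -0.1, 0.95, 0, 0, 0, 0], [0, 0, 0, 0, 0, 0, 0]]}}

```text
t: 49.1
ee_pos: [0.6348, -0.1119, 0.1846]
ee_rot: [0.887, 1.373, -0.869]
force: [0.5, -0.5, -0.9]
width: 0.998
```

```bash
python3 - <<'E'
from h import *
from rig import cams,sensors
s=sensors.read_state();print(s["t"],np.round(s["ee_pos"],3))
for n in("side","top"):
    c=cams.read_camera(n);np.savez(f"{n}9.npz",**c);f=c["frame"][:,:,::-1]
    cv2.imwrite(f"pics/z_{n}.png",f)
    x,y=(255,140) if n=="side" else (235,140)
    cv2.imwrite(f"pics/zc_{n}.png",cv2.resize(f[y:y+90,x:x+110],None,fx=7,fy=6.6 and 7,interpolation=cv2.INTER_CUBIC)[:600])
E
```

```text
49.1 [ 0.635 -0.112  0.185]
```

View pics/z_side.png

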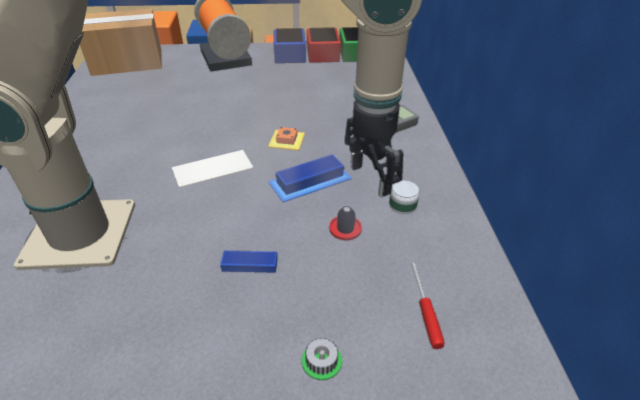

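View pics/z_top.png

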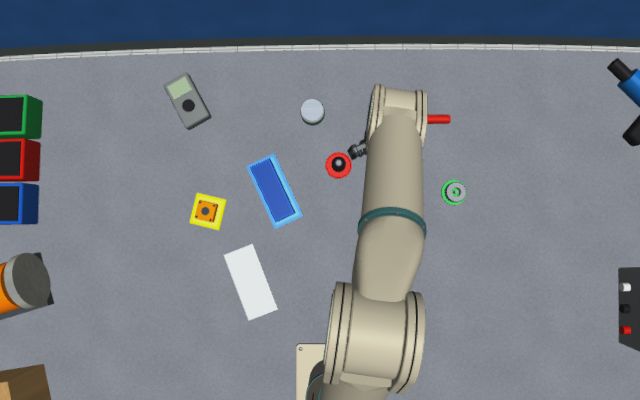

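View pics/zc_top.png

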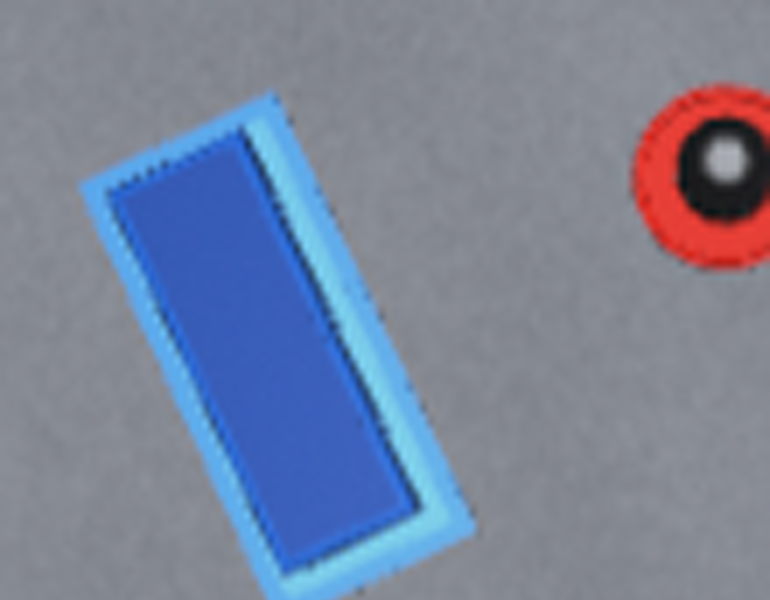

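View pics/zc_side.png

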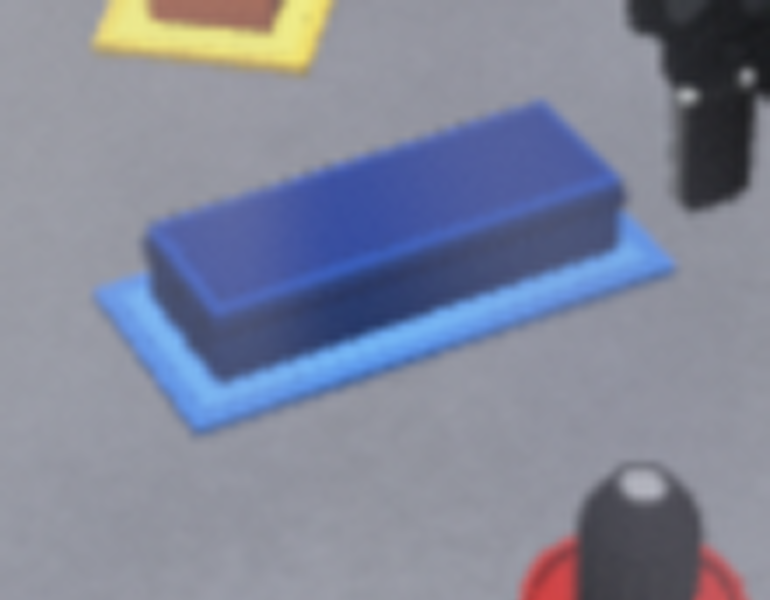

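```bash
python3 - <<'E'
from h import *
c=load("top9.npz")
def q(n,C,o,z):
    c=load(n+"9.npz");P=cast(c,np.array(C)/7+o-.43,z)[:,:2]*1000;e=np.roll(P,-1,0)-P
    print(n,P.mean(0).round(1),np.linalg.norm(e,axis=1).round(1),(np.degrees(np.arctan2(e[:,1],e[:,0]))%180).round(1))
q("top",[(243,129),(108,190),(285,577),(420,510)],(235,140),.039)
q("side",[(541,100),(150,233),(218,315),(625,188)],(255,140),.039)
for n in("top","side"):
    a,b=load(n+"0.npz"),load(n+"9.npz");H=hsv(b);H0=hsv(a)
    def cen(H,c,lo,hi,z,bx):
        m=np.zeros((400,640),np.uint8);x0,y0,x1,y1=bx;m[y0:y1,x0:x1]=cv2.inRange(H,lo,hi)[y0:y1,x0:x1];k=max(blobs(m,5),key=cv2.contourArea);return rect(c,k,z)
    print(n,"cap",cen(H,b,(5,120,90),(19,255,255),.028,(190,190,230,235) if n=="top" else (270,120,305,150)), "ymat",cen(H,b,(22,80,60),(36,255,255),.004,(180,185,235,240) if n=="top" else (260,120,310,155)))
    bx=(412,105,460,130) if n=="top" else (405,255,450,350)
    print(n,"screwdriver", cen(H0,a,(0,150,70),(8,255,255),.01,bx),cen(H,b,(0,150,70),(8,255,255),.01,bx))
    bx=(298,95,328,128) if n=="top" else (388,180,422,212)
    d=np.abs(a["frame"][bx[1]:bx[3],bx[0]:bx[2]].astype(int)-b["frame"][bx[1]:bx[3],bx[0]:bx[2]]).mean();print("tin diff",d)
E
```

```text
top [536.7 166.1] [ 59.6 171.1  60.  168.7] [113.9  24.9 116.2  25. ]
side [537.7 164.3] [167.5  54.4 165.4  63.5] [ 26.8 116.3  23.7 114.2]
top cap [478.5 357.   55.6  50.9  76.2] ymat [478.2 359.5  91.9  91.7 -13.7]
top screwdriver [ 741.3 -290.7   95.6   20.5   89.9] [ 741.3 -306.6   63.8   20.5   89.9]
tin diff 0.44377104377104376
side cap [478.9 356.4  52.3  50.9 -15.8] ymat [478.5 359.3  94.7  91.1  76.4]
side screwdriver [ 742.3 -286.7  109.4   23.7  -89.7] [ 742.4 -286.7  109.5   23.9  -89.9]
tin diff 12.988664215686274
```

```bash
python3 -c "
from rig import robot
print(robot.close_job())"
```

```text
the job is handed in; nothing more can be done
None
```

The job is done and handed in at about 49 s, in the order asked: chuck, gear, end cap, then the emptied box. `close_job` gave no verdict.

**Last checks**
- **Chuck:** it stands upright in the red dish, near the middle.
- **Gear:** it lies flat on the green stand with the post in its bore.
- **End cap:** it is square on the yellow mat, within about 3 mm of its middle in both views.
- **Box:** it is about 1 mm (top view) to 2 mm (side view) off the blue mat's middle and square to it within about 1°. It did not move while anything was on it.
- **Bystanders:** the screwdriver is unmoved in the side view, and the tin is unchanged in the top view.

**What disagreed or failed**
- **Fingertip height:** the tips sit about 23 mm above the reported TCP, not 8 mm below it as stated.
- **Effect on the work:** the first gear grasp closed on nothing, with no sign that the gear moved. The chuck had already been held higher than planned, by its cone. I used the measured offset from then on.
- **Final views partly blocked:** in the last pictures the arm hid part of the screwdriver from above. In the side view the tin's patch differed from the start, probably because the gripper was beside it, so each bystander rests on one clear view.

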